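Roll the conduit into line with its socket on the pull box

ROBOT

A 6-joint arm with a two-finger parallel gripper is mounted at the origin on the work surface. World frame = base frame: x ahead of the robot, y to its left, z up, the work surface at z = 0. Lengths are in m, angles in rad, forces in N, time in s.
With the tool pointing down it reaches from about 0.35 to 0.775 m from the base axis. Payload 7.3 kg.
Tool frame: the origin (TCP) lies on the centre line of the jaws, within the pads' length; the fingertips stand 8 mm ahead of it and the grasp point (between the pads) lies 11 mm behind it; z points along the fingers, y is the direction in which the jaws open and shut (so a half turn about z gives the same grasp; the last joint's range is limited). The gripper opens to 92 mm and grips with 3 to 60 N. Pads are 19 mm wide; open, the fingers measure 130 mm over their backs; the gripper's body (75 mm by 190 mm) begins 47 mm behind the grasp point.
Start: joints at [-1.477, 0.342, 1.524, -0, 1.275, -0.146], TCP at [0.125, -0.51, 0.211] pointing down, gripper open.
Joint ranges: [-2.53, 2.53], [-0.77, 2.02], [0.04, 2.7], [-1, 4.14], [0.28, 2.66], [-3.11, 3.11]. Speed limits (rad/s): [2.57, 2.57, 3.14, 3.14, 3.14, 3.14].

INTERFACE

Orientations are given as [roll, pitch, yaw] about the fixed x, y, z axes, in that order (R = Rz(yaw) Ry(pitch) Rx(roll)).
In Python, from rig import ctrl, imaging gives the robot as it stands. The module is installed in compiled form; this text tells all that it offers.
- The arm moves only by the tool carry_out, never from a script. Its argument "rows" is a list of rows, each an object with "translation": the shift along the tool's x, y, z in mm, a list of three; "twist": the turn, a rotation vector about the tool's x, y, z in rad, a list of three. A call has 1 to 8 rows; each row shifts and turns the commanded pose from where the row before left it, along the tool's axes as they then stand; what a row does not reach is not made up. A row lasts 1/12 s, in which the tool goes at most 41.7 mm and 7.16 degrees, less where a joint would pass 70% of its speed; a pose out of reach is approached as far as the arm can. A call with a gripper value outside its range is refused whole. "jaw" is the gripper's target within -1 to 1 (shut at 1, half-way at 0, fully open at -1), set as the call begins (left out, the last holds). The fingers move at their own pace and stop on an object; "force" is the grip in N (left out, the last holds). Time passes only in rows, so rows that do not move let the fingers close. It gives the time, the measured TCP pose, the force and the opening at its end, in the units of the state.
- ctrl.state(): the state, without advancing time (a new reading comes with each control period).
- imaging.capture(name): name is "scene" or "side" or "wrist"; returns a dict with "frame" (400x640x3 uint8, red, green, blue), "camera_matrix" (3x3 intrinsics, pixels), "position" and "rotation" of the camera in the world. Camera axes: x right, y up, looking along -z (the intrinsics and any distortion apply to the point x, -y, -z); pixel columns grow to the right and rows downward; lengths in m; the calibration is good to about 2 mm. A picture is of the moment at which its call begins. There is no depth.
- ctrl.job_done(): hands the job in, once; it reports no verdict.
The state is a dict: "time": time; "joints": joint angles; "dq": joint speeds; "joint_efforts": joint torques, N m; "position": TCP position; "ee_rot": TCP orientation; "wrist_force": force on the tool from outside, world axes, zero at the start; "moment": the same for the moment, N m; "opening": finger opening in m.
Only numpy, scipy, OpenCV 4.12 (cv2) and the standard library are available. Lean on these libraries where they do the work, as an engineer would, in place of code of your own. Each camera call takes 0.05 s, during which the arm holds its last target.

TASK

The loose length of large grey conduit lies on the plywood board between the two sockets of the steel pull box. With your fingertips on top of it, roll it across the board, away from you or towards you, until it lies still and squarely in line with the larger socket, the one of its own size, ready to be pushed in later. Move it only by pushing on its top, rolling it rather than dragging it; do not pinch or lift it or shove it from the side, do not push it into the socket, and leave everything else where it is.

Things in the scene. Friction and masses are not known exactly. Their poses are not given: they have to be found in the camera images.
- conduit: Loose grey plastic tube, outside radius 44.5 mm, 200 mm long, about 0.4 kg, lying on the 12 mm board. Origin at its centre, on the tube axis, 56.5 mm above the bench; its top is 101 mm above the bench. Its y axis runs along the tube, away from the box, at the start within 2 degrees of the socket's; x and z turn as it rolls. Left alone it lies still; pushed and let go it soon stops rolling.
- conduit_end (a point): Centre of the conduit's end that faces the pull box, on the tube's axis, 100 mm from the conduit's centre.
- large_socket: Larger of two fixed grey sockets that stick out 60 mm from the box's long wall: 102 mm outside, for the 89 mm conduit. Origin: centre of its open mouth, 56.5 mm above the bench. y points level out of the mouth; x is level, across it, the way the conduit rolls. The conduit starts 60 to 130 mm off this axis, on either side, its end 30 to 50 mm out from the mouth.
- small_socket: Smaller socket, 73 mm outside, for 60 mm conduit; 190 mm from the larger along the box wall, on the other side of the conduit's start (either may be the nearer to the robot). Origin: centre of its mouth, 42 mm above the bench; axes as for the larger.
- bench_jig: Fixed plywood board, 360 by 340 mm, 12 mm thick, and beside it the closed grey steel pull box, 340 by 140 mm, 150 mm high. Origin on the bench, mid-way between the socket axes, 110 mm in front of their mouths; x along the box wall, y away from the box. The board reaches 180 mm either way in x and from -85 to 255 mm in y; the rolling lane (y -80 to 140 mm) is clear.
- slip_coupling: Bystander: short grey tube, 73 mm across and 75 mm high, standing upright on the board beside the lane. Origin under its foot.
- tape_measure: Bystander: grey pocket tape measure, about 75 by 34 by 65 mm, on the board beside the lane. Origin under it.
- spirit_level: Bystander: small aluminium spirit level, 230 by 20 by 45 mm, on the cover of the pull box (its top is 197 mm above the bench). Origin under it.
- cement_tin: Bystander: closed tin with a black screw cap, 80 mm across and 122 mm high, on the bench left of the board. Origin under it.
- pipe_strap: Bystander: bent steel two-hole pipe strap, arch about 50 mm high and 170 mm over its feet, on the bench left of the board. Origin on the bench under the arch's middle.
- reducer: Bystander: stepped grey plastic reducer, 102 mm across at the foot and 95 mm high, standing on the bench left of the board. Origin under it.
- screwdriver: Bystander: screwdriver with a black handle, 200 mm long, on the bench left of the board. Origin under it.
Mind the look-alikes: they are no part of the job. What is shaped like the conduit but blue or purple is not meant.

How it is judged:
On the way:
1. the conduit has rolled (not slid) by more than about 57 degrees (angle between conduit's own z axis and vertical above 1 rad), for 0.05 s.
At the end, for the whole second after the job is handed in: The conduit lies still on the board in line with the larger socket: the centre of its facing end within 8 mm sideways of the socket's axis, its axis within 0.08 rad (4.5 degrees) of the socket's, its end 2 to 80 mm in front of the mouth, resting at its own height (x of conduit_end in the frame of large_socket between -0.008 and 0.008 m and y of conduit_end in the frame of large_socket between 0.002 and 0.08 m and angle between the y axis of conduit and the y axis of large_socket, either way round below 0.08 rad and height (world z) of conduit between 0.0525 and 0.0605 m and linear speed of conduit below 0.01 m/s and angular speed of conduit below 0.2 rad/s); the robot touches nothing.
It fails at once if the conduit is lifted, or one end of it is raised (height (world z) of conduit above 0.0685 m or angle between conduit's own y axis and vertical below 1.42 rad or angle between conduit's own y axis and vertical above 1.72 rad).
It fails at once if the conduit is shoved from the side (touched by the fingers with the grasp point lower than 3 mm above the conduit's top, so with the fingertips well down its side) (contact force between the fingers and conduit above 0.5 N and height (world z) of the grasp point below 0.104 m).
It fails at once if the conduit is pushed into the socket or onto its rim (contact force between conduit and large_socket above 1 N or contact force between conduit and small_socket above 1 N).
It fails at once if another thing on the bench is moved by more than 15 mm (distance of any of slip_coupling, tape_measure, spirit_level, cement_tin, pipe_strap, reducer, screwdriver from where it was at the start of the episode above 0.015 m).
It also fails if it takes over 58 s, if anything falls off the work surface, if the arm or the gripper's body presses on something with over 40 N, if the wrist force passes 120 N, or if a joint passes its speed limit or range.

## Working session

There is one attempt and no reset: what is moved stays moved. The work goes in short steps, Python scripts to look and compute and a tool call to move; the robot and the scene stay as the last step left them, time stands still between calls to the robot, and variables do not carry over. Pictures are saved under pics/ and viewed, and the job is handed in when it is done.

Besides the shell and the picture viewer there is one more tool, called after "Emit:" as name(argument=value, ...), one argument or row to a line, values as JSON. carry_out: Moves the arm, as the interface text tells. Its arguments: {"type":"object","properties":{"rows":{"type":"array"},"jaw":{"type":"number"},"force":{"type":"number"}},"required":["rows"]}

```bash
mkdir -p pics; cat > h.py <<'E'
import numpy as np, cv2
from rig import ctrl, imaging
def cap(n,fn):
    c=imaging.capture(n); cv2.imwrite('pics/'+fn+'.png',c['frame'][:,:,::-1]); np.savez('pics/'+fn+'.npz',**c); return c
def ray(c,uv):
    K=np.array(c['camera_matrix']);p=np.linalg.solve(K,[uv[0],uv[1],1.]);d=np.array([p[0],-p[1],-p[2]])
    return np.array(c['position']),np.array(c['rotation'])@d
def plane(c,uv,z):
    o,d=ray(c,uv);return o+d*(z-o[2])/d[2]
def proj(c,P):
    q=np.array(c['rotation']).T@(np.array(P)-np.array(c['position']));q=np.array([q[0],-q[1],-q[2]]);q=np.array(c['camera_matrix'])@q;return q[:2]/q[2]
E
python3 - <<'E'
from h import *
for n in('scene','side','wrist'):
    c=cap(n,n+'0'); print(n,c.keys(),np.round(c['position'],3),np.round(c['camera_matrix'],1).tolist(),np.round(c['rotation'],2).tolist())
print(ctrl.state())
E
```

```text
scene dict_keys(['frame', 'camera_matrix', 'position', 'rotation']) [ 1.197 -0.464  1.067] [[489.8, 0.0, 321.1], [0.0, 489.8, 198.9], [0.0, 0.0, 1.0]] [0.76, 0.01, 0.94]
side dict_keys(['frame', 'camera_matrix', 'position', 'rotation']) [-0.271  0.996  1.035] [[478.1, 0.0, 314.4], [0.0, 478.1, 205.1], [0.0, 0.0, 1.0]] [0.9, 0.0, -2.48]
wrist dict_keys(['frame', 'camera_matrix', 'position', 'rotation']) [ 0.193 -0.492  0.384] [[347.6, 0.0, 324.6], [0.0, 347.6, 201.2], [0.0, 0.0, 1.0]] [-0.27, 0.0, -1.33]
{'time': 0.15, 'joints': array([-1.47699728e+00,  3.42576935e-01,  1.52478229e+00,  3.51063762e-05,
        1.27536106e+00, -1.46008611e-01]), 'dq': array([ 0.00082971, -0.00309444, -0.00331068,  0.00083874, -0.00054971,
        0.00077542]), 'joint_efforts': array([ 1.96951762e-03, -4.31467223e+01, -2.44353479e+01,  7.16613256e-02,
        5.38057485e-02, -9.73672718e-05]), 'position': array([ 0.1246954 , -0.50966517,  0.21020255]), 'ee_rot': array([-3.14048190e+00, -1.97276548e-04,  2.39797306e-01]), 'wrist_force': array([-0.89991872,  0.78941062,  0.19647155]), 'moment': array([-0.06201934, -0.04514843, -0.01517143]), 'opening': 0.09193608467165156}
```

Rotations are roll/pitch/yaw.

```bash
python3 - <<'E'
s=open('h.py').read()
s=s.replace("import numpy as np, cv2","import numpy as np, cv2\nfrom scipy.spatial.transform import Rotation as Ro").replace("np.array(c['rotation'])","Ro.from_euler('xyz',c['rotation']).as_matrix()")
open('h.py','w').write(s)
E
```

```text
(no output)
```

View pics/scene0.png

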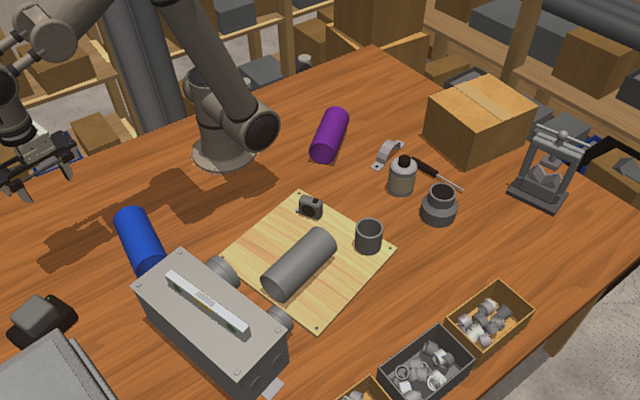

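View pics/side0.png

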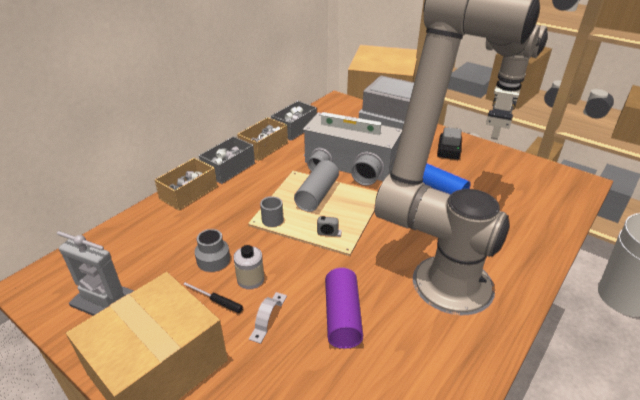

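View pics/wrist0.png

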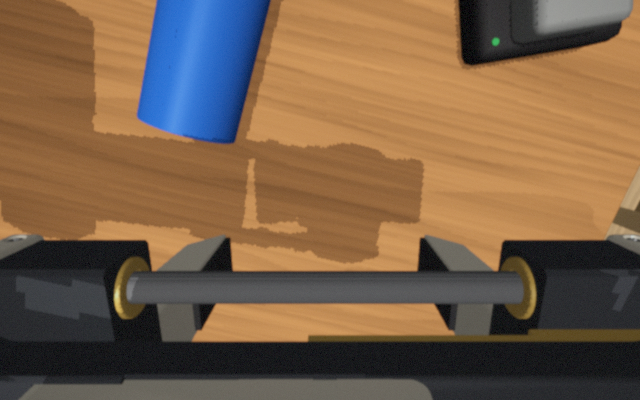

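Candidates: grey tube on the board at scene (298,264) / side (318,186) is the conduit. Blue tube (138,240), purple tube (329,135) and slip coupling (369,236) are look-alikes. The larger socket seems to be the one nearer the robot, at side (367,168). I'll check close crops.

```bash
python3 - <<'E'
from h import *
a=cv2.imread('pics/scene0.png')[180:345,205:405]; cv2.imwrite('pics/sc_crop.png',cv2.resize(a,None,fx=3.6,fy=3.6,interpolation=cv2.INTER_CUBIC))
a=cv2.imread('pics/side0.png')[105:255,240:410]; cv2.imwrite('pics/sd_crop.png',cv2.resize(a,None,fx=4,fy=4,interpolation=cv2.INTER_CUBIC))
E
```

```text
(no output)
```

View pics/sc_crop.png

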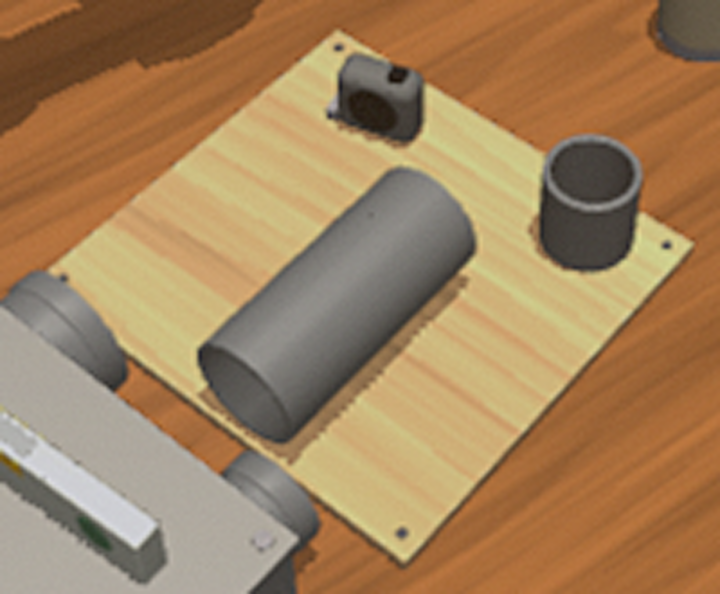

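View pics/sd_crop.png

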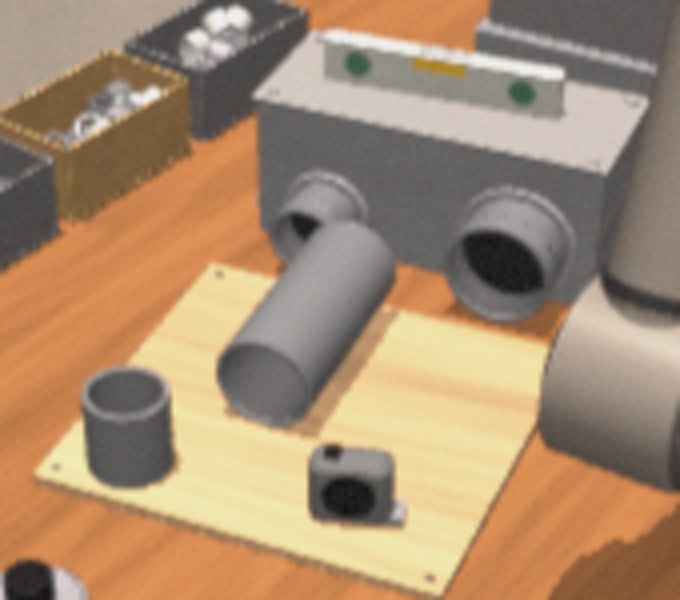

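```bash
python3 - <<'E'
from h import *
from scipy.optimize import least_squares
L=lambda f:dict(np.load(f'pics/{f}.npz'))
s=L('scene0');d=L('side0')
sc=lambda x,y:(205+(x+.5)/3.6-.5,180+(y+.5)/3.6-.5)
sd=lambda x,y:(240+(x+.5)/4-.5,105+(y+.5)/4-.5)
# scene: A,B,C ; side C,B,A
pts=[(s,sc(339,31),'A'),(s,sc(692,244),'B'),(s,sc(405,562),'C'),(d,sd(215,262),'C'),(d,sd(35,478),'B'),(d,sd(442,598),'A')]
W=[(n,plane(c,p,.012)[:2]) for c,p,n in pts]
for w in W: print(w)
m=lambda n:np.mean([w for k,w in W if k==n],0)
A,B,C=m('A'),m('B'),m('C');print(np.linalg.norm(A-B),np.linalg.norm(B-C))
y=(B-C)/np.linalg.norm(B-C);x=np.array([y[1],-y[0]])
print('y',y,'x',x,'sign A',(A-B)@x)
sg=np.sign((A-B)@x)
loc={'A':(sg*.18,.255),'B':(-sg*.18,.255),'C':(-sg*.18,-.085)}
def f(q):
    R=np.array([[np.cos(q[2]),-np.sin(q[2])],[np.sin(q[2]),np.cos(q[2])]])
    return np.concatenate([q[:2]+R@np.array(loc[n])-w for n,w in W])
r=least_squares(f,[*m('A'),np.arctan2(x[1],x[0])]);q=r.x;print('jig',q,np.round(r.fun*1e3,1))
R=np.array([[np.cos(q[2]),-np.sin(q[2])],[np.sin(q[2]),np.cos(q[2])]])
ls=q[:2]+R@np.array([sg*.095,-.11]);print('large socket',ls,'axis',R[:,1])
# conduit silhouettes
def axis(c,l1,l2,inside):
    n=[]
    oi,di=ray(c,inside)
    for l in(l1,l2):
        a=np.cross(ray(c,l[0])[1],ray(c,l[1])[1]);a/=np.linalg.norm(a);a*=np.sign(a@di);n.append(a)
    u=np.cross(n[0],n[1]);u/=np.linalg.norm(u)
    p=np.linalg.solve(np.array([n[0],n[1],[0,0,1]]),[n[0]@oi+.0445,n[1]@oi+.0445,.0565])
    if abs(u[2])>.3:print('steep')
    return p,u
for c,l1,l2,i in[(s,[sc(200,350),sc(378,175)],[sc(297,428),sc(474,250)],sc(330,300)),(d,[sd(220,362),sd(313,238)],[sd(305,412),sd(392,285)],sd(310,310))]:
    p,u=axis(c,l1,l2,i); u=u*np.sign(u[:2]@R[:,1]); loc2=R.T@(p[:2]-ls);lu=R.T@u[:2]
    print('conduit',p,u,'local to socket',loc2, 'x at y=.04',loc2[0]+lu[0]/lu[1]*(.04-loc2[1]),'ang',lu[0]/lu[1])
E
```

```text
('A', array([0.30556069, 0.09371631]))
('B', array([0.65091951, 0.18028236]))
('C', array([ 0.73499107, -0.14692641]))
('C', array([ 0.72889454, -0.14806908]))
('B', array([0.64164791, 0.18636152]))
('A', array([0.29645834, 0.09694694]))
0.3563096433378212 0.3417296351588289
y [-0.25066336  0.96807431] x [0.96807431 0.25066336] sign A -0.3563070232419069
jig [ 0.5362819  -0.10833044  0.24751711] [-6.3  1.1 -2.6  2.7 -3.4  0.3  2.7  1.4  6.7 -3.4  2.8 -2.1]
large socket [ 0.47112687 -0.23825281] axis [-0.2449975   0.96952371]
steep
conduit [0.53206895 0.03136014 0.0565    ] [-0.07721308  0.9332729   0.35077036] local to socket [0.12513929 0.24646549] x at y=.04 0.09076598172861353 ang 0.1664845230125676
conduit [ 0.77907592 -0.89139251  0.0565    ] [-0.20769136  0.97332665 -0.09746553] local to socket [ 0.13854632 -0.70868118] x at y=.04 0.16647534995081137 ang 0.037304306391308
```

The close crop confirms the grey conduit, and that the larger socket is the nearer one. The fixed views disagree by several mm, so I'll use the wrist camera from above for a precise relative measure.

Emit:
carry_out(
  rows=[
    {"translation": [0, 0, -40], "twist": [0, 0, 0]},
    {"translation": [0, 0, -40], "twist": [0, 0, 0]},
    {"translation": [0, 0, -40], "twist": [0, 0, 0]},
    {"translation": [0, 0, -40], "twist": [0, 0, 0]},
    {"translation": [0, 0, -40], "twist": [0, 0, 0]},
    {"translation": [30, -20, 0], "twist": [0, 0, 0]},
    {"translation": [30, -20, 0], "twist": [0, 0, 0]},
    {"translation": [30, -20, 0], "twist": [0, 0, 0]},
  ],
  jaw=-1,
)

```text
time: 0.82
position: [0.1983, -0.4297, 0.4109]
ee_rot: [3.141, -0.0, 0.238]
wrist_force: [0.4, -0.4, -0.2]
opening: 0.0918
```

Emit:
carry_out(
  rows=[
    {"translation": [32, -24, 0], "twist": [0, 0, 0]},
    {"translation": [32, -24, 0], "twist": [0, 0, 0]},
    {"translation": [32, -24, 0], "twist": [0, 0, 0]},
    {"translation": [32, -24, 0], "twist": [0, 0, 0]},
    {"translation": [32, -24, 0], "twist": [0, 0, 0]},
    {"translation": [32, -24, 0], "twist": [0, 0, 0]},
    {"translation": [32, -24, 0], "twist": [0, 0, 0]},
    {"translation": [32, -24, 0], "twist": [0, 0, 0]},
  ],
)

```text
time: 1.48
position: [0.4017, -0.1811, 0.4107]
ee_rot: [3.141, 0.0, 0.24]
wrist_force: [0.0, -0.8, -0.2]
opening: 0.092
```

Emit:
carry_out(
  rows=[
    {"translation": [30, -24, 0], "twist": [0, 0, 0]},
    {"translation": [0, 0, 0], "twist": [0, 0, 0]},
    {"translation": [0, 0, 0], "twist": [0, 0, 0]},
    {"translation": [0, 0, 0], "twist": [0, 0, 0]},
  ],
)

```text
time: 1.82
position: [0.4242, -0.1526, 0.4105]
ee_rot: [3.142, 0.001, 0.241]
wrist_force: [-0.2, 0.6, -0.3]
opening: 0.0922
```

```bash
python3 - <<'E'
from h import *
c=cap('wrist','w1');s=ctrl.state();print(c['position'],c['rotation'],s['position'],s['ee_rot'],s['time'],s['wrist_force'])
E
```

```text
[ 0.4925372  -0.13511703  0.58401353] [-2.66440506e-01  5.85979204e-05 -1.33013596e+00] [ 0.42396646 -0.15319001  0.41054977] [3.14147643e+00 6.43386132e-04 2.38999038e-01] 1.8667 [-0.65582509 -1.1094055   0.8888238 ]
```

View pics/w1.png

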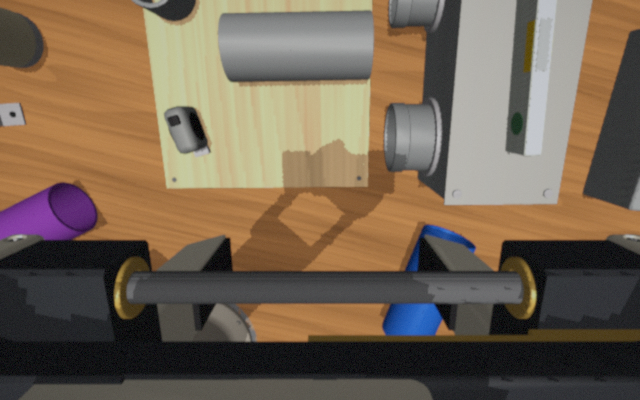

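```bash
cat >> h.py <<'E'
def fitedge(c,cols,r0,r1,off=0,sign=None):
    """row of strongest vertical gradient in [r0,r1] for each column; robust line"""
    g=cv2.GaussianBlur(c['frame'].astype(np.float32),(3,3),0)
    gr=np.abs(np.gradient(g,axis=0)).sum(2)
    P=[]
    for u in cols:
        a=gr[r0:r1+1,u];k=int(a.argmax())
        if 0<k<len(a)-1:
            dd=a[k-1]-2*a[k]+a[k+1];P.append((u,r0+k+(.5*(a[k-1]-a[k+1])/dd if dd else 0)))
    P=np.array(P);v=cv2.fitLine(P.astype(np.float32),cv2.DIST_HUBER,0,.01,.01).ravel()
    at=lambda u:(u,v[3]+v[1]/v[0]*(u-v[2]))
    res=np.abs(P[:,1]-np.array([at(u)[1] for u in P[:,0]]))
    return [at(cols[0]),at(cols[-1])],np.median(res)
def axis(c,l1,l2,inside,R):
    n=[];oi,di=ray(c,inside)
    for l in(l1,l2):
        a=np.cross(ray(c,l[0])[1],ray(c,l[1])[1]);a/=np.linalg.norm(a);a*=np.sign(a@di);n.append(a)
    # u = horizontal direction best consistent; p on both offset planes
    u=np.cross(n[0],n[1]);u/=np.linalg.norm(u)
    p=np.linalg.lstsq(np.array(n+[u]),[n[0]@oi+R,n[1]@oi+R,u@(oi+di/-di[2]*(oi[2]-.0565))],rcond=None)[0]
    return p,u
E
python3 - <<'E'
from h import *
a=cv2.imread('pics/w1.png')[0:200,200:460]; cv2.imwrite('pics/w1c.png',cv2.resize(a,None,fx=3,fy=3,interpolation=cv2.INTER_CUBIC))
c=dict(np.load('pics/w1.npz'))
t=fitedge(c,range(232,366),6,18);b=fitedge(c,range(232,366),70,90);print(t,b)
p,u=axis(c,t[0],b[0],(300,46),.0445);print('conduit',p,u)
t=fitedge(c,range(392,420),96,110);b=fitedge(c,range(392,420),160,178);print(t,b)
p,u=axis(c,t[0],b[0],(405,136),.051);print('socket',p,u)
E
```

```text
([(232, np.float32(12.374214)), (365, np.float32(9.837917))], np.float64(0.05299323424696922)) ([(232, np.float32(81.81625)), (365, np.float32(79.456))], np.float64(0.07712440192699432))
conduit [ 0.5623183  -0.08244003  0.05488226] [ 0.2544694  -0.9670782   0.00225523]
([(392, np.float32(102.1059)), (419, np.float32(103.77573))], np.float64(0.18825036121575067)) ([(392, np.float32(171.76993)), (419, np.float32(169.07178))], np.float64(0.23466333841588494))
socket [ 0.47493398 -0.25589244  0.04661721] [ 0.15965821 -0.79917999 -0.57950029]
```

View pics/w1c.png

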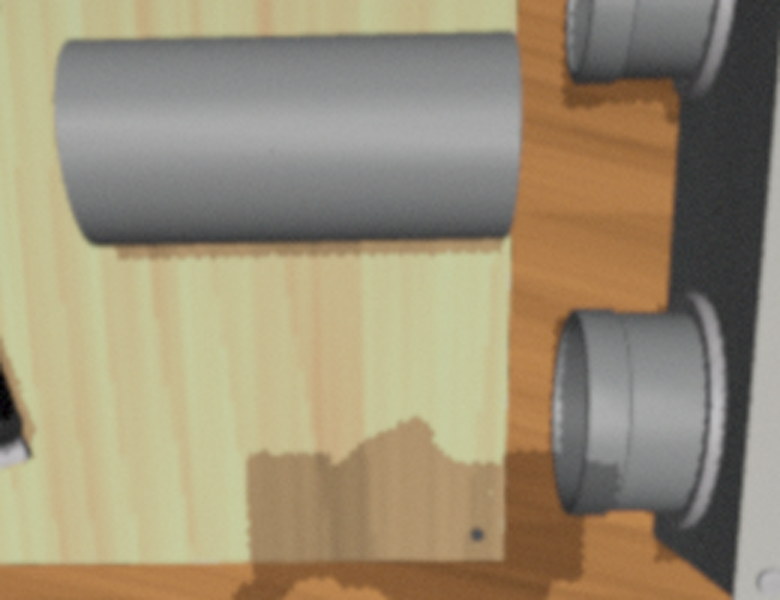

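```bash
cat > m.py <<'E'
from h import *
def board(c,cols,r0,r1):
    l,res=fitedge(c,cols,r0,r1); a=plane(c,l[0],.012)[:2];b=plane(c,l[1],.012)[:2]
    y=(a-b)/np.linalg.norm(a-b); return a,b,y,res
E
python3 - <<'E'
from m import *
c=dict(np.load('pics/w1.npz'))
for cols in(range(185,280),range(220,350),range(185,360)):
    a,b,y,res=board(c,cols,182,193); x=np.array([y[1],-y[0]]);print('board edge',a,b,y,'yaw',np.arctan2(x[1],x[0]),res)
ls0=b+x*.085  # on socket axis
P=np.array([.5623,-.0824]);P-ls0
u=np.array([-.25447,.96708]);print('conduit x rel socket axis at that pt',(P-ls0)@x,'ang',u@x/(u@y))
# conduit end facing & mouth
for nm,r0,r1,cc,R in(('collar',98,107,range(396,407),.051),('collarb',164,176,range(396,407),.051)):
    print(nm,fitedge(c,cc,r0,r1))
# socket: rows at collar mid col 401
t=fitedge(c,range(396,407),98,107);b2=fitedge(c,range(396,407),164,176)
e3=np.append(y,0)
ns=[]
for l in(t[0],b2[0]):
    m=np.mean(np.array(l),0);o,d=ray(c,m);n=np.cross(d,e3);n/=np.linalg.norm(n);n*=np.sign(n@ray(c,(401,137))[1]);ns.append(n)
o=np.array(c['position'])
p=np.linalg.solve(np.array([ns[0],ns[1],e3]),[ns[0]@o+.051,ns[1]@o+.051,0]);print('socket axis',p,'x rel board-derived',(p[:2]-ls0)@x)
# end top of conduit facing: z=.101 edge col~373 row46
g=plane(c,(372.5,45),.101)[:2];print('conduit end top',g, 'mouth',plane(c,(395,137),.1075)[:2])
g2=plane(c,(395,137),.1075)[:2];print('gap along y',(g-g2)@y, 'conduit end x',(g-ls0)@x)
# board front right edge
E
```

```text
board edge [0.30794697 0.06224474] [ 0.34599827 -0.09178112] [-0.23983455  0.97081378] yaw 0.2421954222437879 0.12918000937213492
board edge [0.32182534 0.00484281] [ 0.3759416 -0.2060286] [-0.24857648  0.96861227] yaw 0.25121032975480373 0.23340271677272995
board edge [0.30756846 0.06219322] [ 0.37999729 -0.22239348] [-0.24664277  0.96910647] yaw 0.24921446518322424 0.20123587928893016
conduit x rel socket axis at that pt 0.12619911390402916 ang -0.008085503592948393
collar ([(396, np.float32(102.11584)), (406, np.float32(102.99274))], np.float64(0.1941069963238533))
collarb ([(396, np.float32(171.77393)), (406, np.float32(169.75493))], np.float64(0.19076748937368393))
socket axis [0.38509542 0.09800884 0.04616129] x rel board-derived -0.0010344591770431733
conduit end top [ 0.58083901 -0.1766766 ] mouth [ 0.47628744 -0.23711823]
gap along y 0.03278748809997144 conduit end x 0.12091274750973592
```

```bash
cat >> m.py <<'E'
yaw=0.249; X=np.array([np.cos(yaw),np.sin(yaw)]);Y=np.array([-X[1],X[0]])
def totool(dxy):
    w=ctrl.state()['ee_rot'];R=Ro.from_euler('xyz',w).as_matrix();return R.T@np.append(dxy,0)
E
python3 - <<'E'
from m import *
c=dict(np.load('pics/w1.npz'))
e1=plane(c,(219,46),.101)[:2];e2=plane(c,(372.5,45),.101)[:2];print(e1,e2,np.linalg.norm(e1-e2))
P=np.array([.5623,-.0824]); u=np.array([-.25447,.96708])
ctr=P+u*(((e1+e2)/2-P)@u);print('centre',ctr)
s=ctrl.state();print((totool(ctr+X*.008-s['position'][:2])*1e3).round(1), s['position'])
E
```

```text
[0.53272416 0.01441038] [ 0.58083901 -0.1766766 ] 0.19705145163481524
centre [ 0.56163088 -0.07985711]
[ 1.591e+02 -3.870e+01 -1.000e-01] [ 0.42396646 -0.15319001  0.41054977]
```

Emit:
carry_out(
  rows=[
    {"translation": [32, -8, 0], "twist": [0, 0, 0]},
    {"translation": [32, -8, 0], "twist": [0, 0, 0]},
    {"translation": [32, -8, 0], "twist": [0, 0, 0]},
    {"translation": [32, -8, 0], "twist": [0, 0, 0]},
    {"translation": [31, -7, 0], "twist": [0, 0, -0.01]},
    {"translation": [0, 0, 35], "twist": [0, 0, 0]},
    {"translation": [0, 0, 35], "twist": [0, 0, 0]},
    {"translation": [0, 0, 35], "twist": [0, 0, 0]},
  ],
)

```text
time: 2.53
position: [0.5697, -0.0787, 0.3043]
ee_rot: [3.141, -0.001, 0.248]
wrist_force: [0.2, 0.6, 0.2]
opening: 0.092
```

Emit:
carry_out(
  rows=[
    {"translation": [0, 0, 35], "twist": [0, 0, 0]},
    {"translation": [0, 0, 35], "twist": [0, 0, 0]},
    {"translation": [0, 0, 35], "twist": [0, 0, 0]},
    {"translation": [0, 0, 35], "twist": [0, 0, 0]},
    {"translation": [0, 0, 30], "twist": [0, 0, 0]},
    {"translation": [0, 0, 0], "twist": [0, 0, 0]},
    {"translation": [0, 0, 0], "twist": [0, 0, 0]},
  ],
)

```text
time: 3.12
position: [0.5686, -0.0784, 0.1351]
ee_rot: [-3.14, 0.003, 0.247]
wrist_force: [-0.1, -0.0, -0.4]
opening: 0.0915
```

```bash
python3 - <<'E'
from m import *
s=ctrl.state();print(s['position'],s['ee_rot'],s['time'],s['wrist_force'])
ctr=np.array([.56163,-.07986]);print((totool(ctr+X*.008-s['position'][:2])*1e3).round(1))
c=cap('scene','s2');a=c['frame'][150:345,180:440,::-1];cv2.imwrite('pics/s2c.png',cv2.resize(a,None,fx=3,fy=3))
c=cap('side','d2');a=c['frame'][105:255,240:410,::-1];cv2.imwrite('pics/d2c.png',cv2.resize(a,None,fx=4,fy=4))
E
```

```text
[ 0.56862571 -0.0783685   0.13510633] [-3.14031702e+00  2.73223125e-03  2.47428810e-01] 3.1167 [-0.05122703 -0.04815089 -0.3892995 ]
[ 0.9 -0.3 -0. ]
```

View pics/s2c.png

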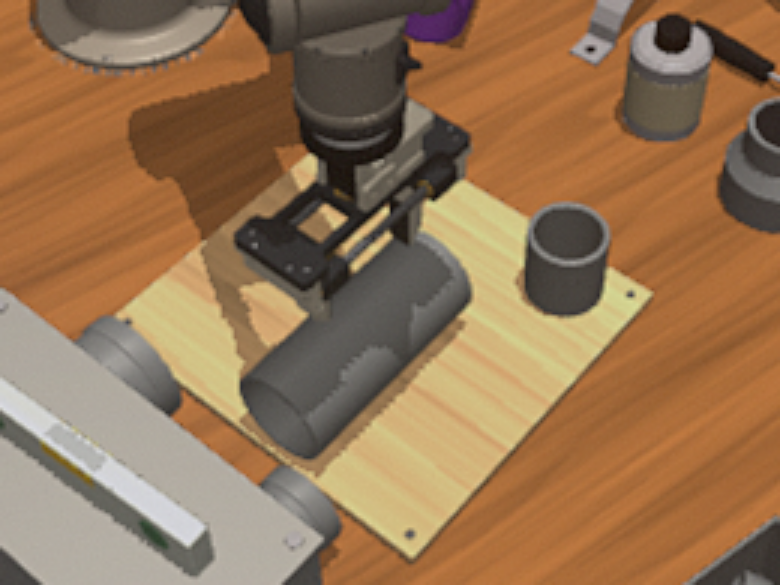

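View pics/d2c.png

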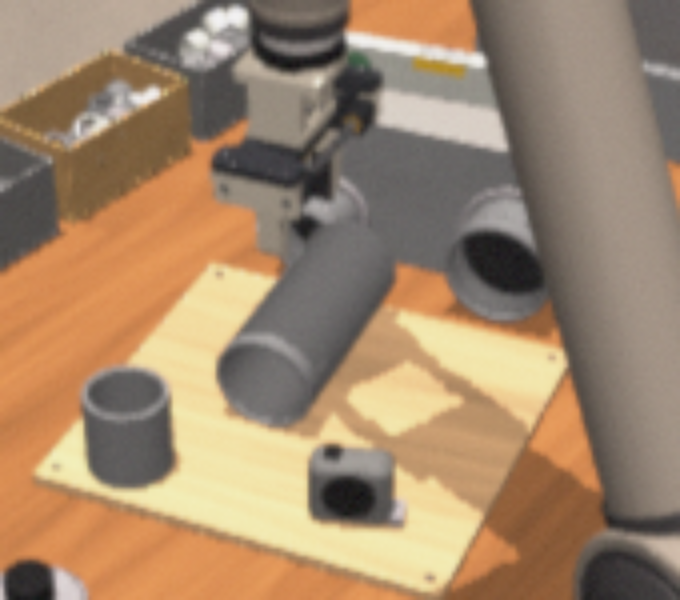

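Emit:
carry_out(
  rows=[
    {"translation": [1, 0, 12], "twist": [0, 0, 0]},
    {"translation": [0, 0, 12], "twist": [0, 0, 0]},
    {"translation": [0, 0, 1], "twist": [0, 0, 0]},
    {"translation": [0, 0, 0.5], "twist": [0, 0, 0]},
    {"translation": [0, 0, 0], "twist": [0, 0, 0]},
  ],
)

```text
time: 3.63
position: [0.5715, -0.0771, 0.112]
ee_rot: [3.14, -0.002, 0.25]
wrist_force: [-0.3, 0.2, 0.2]
opening: 0.0919
```

Emit:
carry_out(
  rows=[
    {"translation": [0, 0, 1], "twist": [0, 0, 0]},
    {"translation": [0, 0, 0], "twist": [0, 0, 0]},
  ],
)

```text
time: 3.8
position: [0.5711, -0.0768, 0.1102]
ee_rot: [3.141, -0.001, 0.25]
wrist_force: [0.0, 1.1, 0.3]
opening: 0.092
```

Emit:
carry_out(
  rows=[
    {"translation": [0, 0, 1], "twist": [0, 0, 0]},
    {"translation": [0, 0, 0], "twist": [0, 0, 0]},
  ],
)

```text
time: 3.97
position: [0.5706, -0.0767, 0.1084]
ee_rot: [3.141, -0.0, 0.25]
wrist_force: [0.3, -0.4, -0.2]
opening: 0.0921
```

Emit:
carry_out(
  rows=[
    {"translation": [0, 0, 1], "twist": [0, 0, 0]},
    {"translation": [0, 0, 0], "twist": [0, 0, 0]},
  ],
)

```text
time: 4.13
position: [0.5705, -0.0767, 0.107]
ee_rot: [-3.142, 0.0, 0.25]
wrist_force: [0.6, -0.2, -0.3]
opening: 0.0918
```

Emit:
carry_out(
  rows=[
    {"translation": [0, 0, 1], "twist": [0, 0, 0]},
    {"translation": [0, 0, 0], "twist": [0, 0, 0]},
  ],
)

```text
time: 4.3
position: [0.5705, -0.0767, 0.106]
ee_rot: [-3.141, 0.0, 0.25]
wrist_force: [-0.5, -0.1, -0.4]
opening: 0.092
```

```bash
python3 - <<'E'
from m import *
s=ctrl.state();print(s['position'],s['wrist_force'])
c=cap('wrist','w3')
c=cap('scene','s3');a=c['frame'][150:345,180:440,::-1];cv2.imwrite('pics/s3c.png',cv2.resize(a,None,fx=3,fy=3))
E
```

```text
[ 0.57046499 -0.0766623   0.10597921] [-0.5293408  -0.08714458 -0.41754695]
```

View pics/s3c.png

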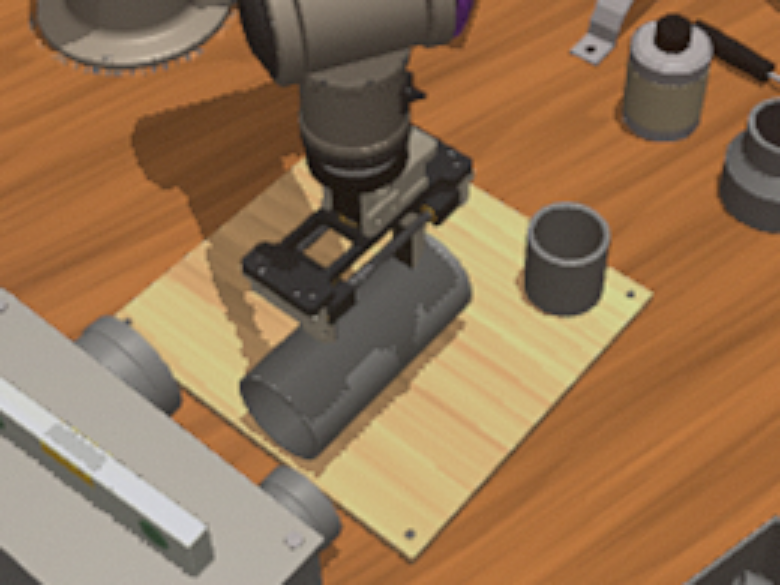

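View pics/w3.png

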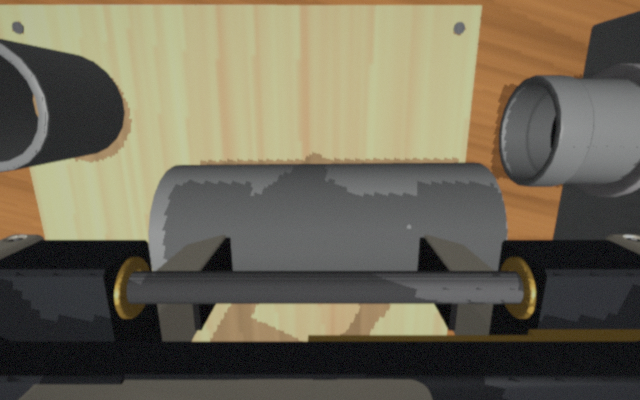

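```bash
python3 - <<'E'
from m import *
c=dict(np.load('pics/w3.npz'));o=c['position'];print(o,c['rotation'])
l,res=fitedge(c,range(200,470),156,174);print(l,res)
n=np.cross(ray(c,l[0])[1],ray(c,l[1])[1]);n/=np.linalg.norm(n);n*=np.sign(n@ray(c,(320,230))[1])
# axis point: n.(p-o)=R at z=.0565 ; solve along X from TCP
t=ctrl.state()['position']
for yy in(-.046,0,.046):
    q=np.array([*(t[:2]+Y*yy),.0565]);k=(.0445-n@(q-o))/(n@np.append(X,0));print('axis X offset rel TCP',k)
s=dict(np.load('pics/s3.npz'))
R=Ro.from_euler('xyz',ctrl.state()['ee_rot']).as_matrix()
for p in([0,.046,.008],[0,-.046,.008],[0,.065,.008],[0,-.065,.008],[.0095,.05,.008],[-.0095,.05,.008]):
    u=proj(s,t+R@p);print(p,u,(u-[180,150])*3, proj(c,t+R@p))
ctr=np.array([.56163,-.07986])
for a in(-.1,.1):
  print('apex',(proj(s,[*(ctr+Y*a),.101])-[180,150])*3)
E
```

```text
[ 0.63852929 -0.05857371  0.27957444] [-2.65920887e-01  1.45742160e-04 -1.32088478e+00]
[(200, np.float32(164.0619)), (469, np.float32(162.04922))] 0.08545490537346723
axis X offset rel TCP -0.009615924507138052
axis X offset rel TCP -0.010005313408093694
axis X offset rel TCP -0.010394702309049349
[0, 0.046, 0.008] [288.30538641 265.85208124] [324.91615923 347.55624372] [408.63699187 237.43644375]
[0, -0.046, 0.008] [312.89709363 242.70644614] [398.6912809  278.11933842] [243.41356601 237.40795828]
[0, 0.065, 0.008] [282.97317906 270.87073751] [308.91953719 362.61221252] [442.76234299 237.44232716]
[0, -0.065, 0.008] [317.73632963 238.15177291] [413.2089889  264.45531872] [209.29445829 237.40207595]
[0.0095, 0.05, 0.008] [290.11232567 268.95536555] [330.33697702 356.86609664] [417.01429178 221.23389658]
[-0.0095, 0.05, 0.008] [284.28908222 264.86233153] [312.86724665 344.58699459] [414.65845651 253.22896234]
apex [268.92830128 383.24744344]
apex [430.29953484 233.0060154 ]
```

Emit:
carry_out(
  rows=[
    {"translation": [0, 0, -5], "twist": [0, 0, 0]},
    {"translation": [-7, 0, 0], "twist": [0, 0, 0]},
    {"translation": [0, 0, 3], "twist": [0, 0, 0]},
    {"translation": [0, 0, 1], "twist": [0, 0, 0]},
    {"translation": [0, 0, 0], "twist": [0, 0, 0]},
  ],
)

```text
time: 4.82
position: [0.5634, -0.0784, 0.1069]
ee_rot: [-3.141, 0.001, 0.25]
wrist_force: [-0.7, 0.6, 0.4]
opening: 0.0916
```

Emit:
carry_out(
  rows=[
    {"translation": [0, 0, 1], "twist": [0, 0, 0]},
    {"translation": [0, 0, 0], "twist": [0, 0, 0]},
  ],
)

```text
time: 4.98
position: [0.5637, -0.0784, 0.1059]
ee_rot: [-3.142, 0.0, 0.25]
wrist_force: [-0.4, 0.7, 0.9]
opening: 0.0915
```

Emit:
carry_out(
  rows=[
    {"translation": [0, 0, 1], "twist": [0, 0, 0]},
    {"translation": [0, 0, 0], "twist": [0, 0, 0]},
  ],
)

```text
time: 5.15
position: [0.5637, -0.0784, 0.105]
ee_rot: [-3.142, 0.0, 0.25]
wrist_force: [1.1, 0.5, -0.4]
opening: 0.0922
```

Emit:
carry_out(
  rows=[
    {"translation": [0, 0, 1], "twist": [0, 0, 0]},
    {"translation": [0, 0, 0], "twist": [0, 0, 0]},
  ],
)

```text
time: 5.32
position: [0.5637, -0.0784, 0.104]
ee_rot: [-3.142, 0.0, 0.25]
wrist_force: [0.1, -0.0, -0.1]
opening: 0.0921
```

```bash
python3 - <<'E'
from m import *
c=cap('side','d4');a=c['frame'][105:225,260:380,::-1];cv2.imwrite('pics/d4c.png',cv2.resize(a,None,fx=5,fy=5,interpolation=cv2.INTER_CUBIC))
c2=cap('scene','s4');a=c2['frame'][190:320,240:370,::-1];cv2.imwrite('pics/s4c.png',cv2.resize(a,None,fx=4.6,fy=4.6,interpolation=cv2.INTER_CUBIC))
s=ctrl.state();print(s['position'],s['wrist_force'])
t=s['position'];R=Ro.from_euler('xyz',s['ee_rot']).as_matrix()
for p in([0,-.065,.008],[.0095,-.065,.008],[-.0095,-.065,.008]):print((proj(c,t+R@p)-[260,105])*5,(proj(c2,t+R@p)-[240,190])*4.6)
E
```

```text
[ 0.56374853 -0.07842123  0.10413014] [ 1.38644129 -0.65588391 -0.30249172]
[243.01474704 401.76160924] [347.92644282 217.49926324]
[230.12348941 398.45516064] [361.10490314 225.98923505]
[255.95464362 405.08053313] [334.83661317 209.06639005]
```

View pics/d4c.png

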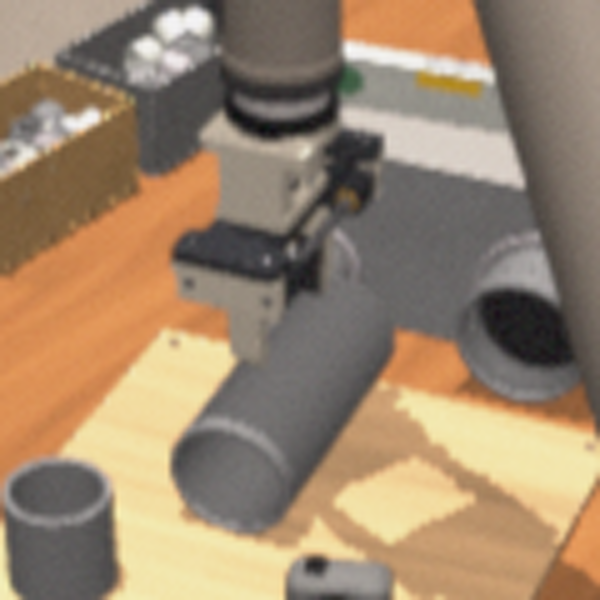

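View pics/s4c.png

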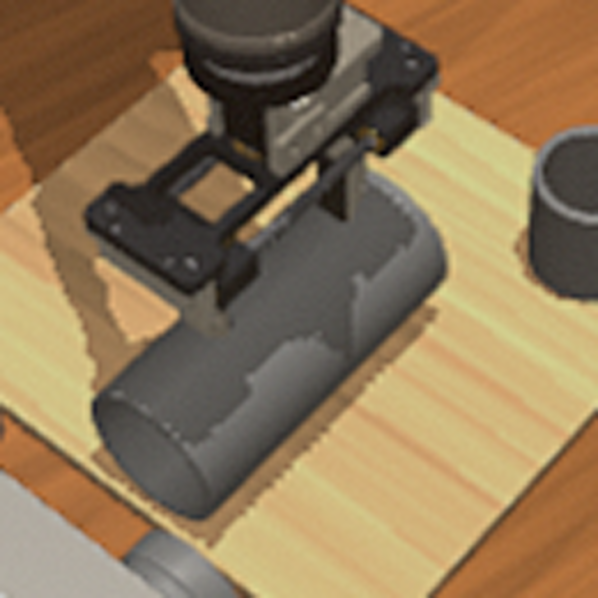

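```bash
python3 - <<'E'
from m import *
a=cv2.imread('pics/w3.png')[200:350,120:530];cv2.imwrite('pics/w3c.png',cv2.resize(a,None,fx=1.9,fy=1.9,interpolation=cv2.INTER_CUBIC))
a=cv2.imread('pics/w3.png')[220:350,400:530];cv2.imwrite('pics/w3d.png',cv2.resize(a,None,fx=4.5,fy=4.5,interpolation=cv2.INTER_CUBIC))
c=dict(np.load('pics/w3.npz'));t=np.array([.57046499,-.0766623,.10597921]);R=Ro.from_euler('xyz',[-3.141,0,.25]).as_matrix()
o,d=ray(c,(420,237))
oo=R.T@(o-t);dd=R.T@d;k=(.046-oo[1])/dd[1];print('cam in tool',oo,'pt',oo+k*dd)
E
```

```text
cam in tool [ 0.07042354 -0.00078976 -0.17359479] pt [ 0.00872775  0.046      -0.01394025]
```

View pics/w3d.png

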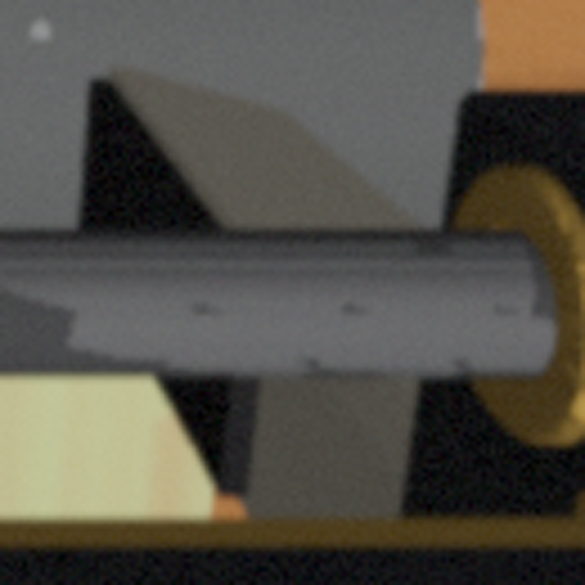

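Emit:
carry_out(
  rows=[
    {"translation": [0, 0, -20], "twist": [0, 0, 0]},
    {"translation": [0, 0, -10], "twist": [0, 0, 0]},
    {"translation": [0, 0, 0], "twist": [0, 0, 0]},
    {"translation": [0, 0, 0], "twist": [0, 0, 0]},
    {"translation": [0, 0, 0], "twist": [0, 0, 0]},
    {"translation": [0, 0, 0], "twist": [0, 0, 0]},
    {"translation": [0, 0, 0], "twist": [0, 0, 0]},
    {"translation": [0, 0, 0], "twist": [0, 0, 0]},
  ],
  jaw=0.6,
)

```text
time: 6.08
position: [0.5635, -0.0784, 0.1337]
ee_rot: [-3.141, 0.001, 0.25]
wrist_force: [0.0, 0.6, 0.0]
opening: 0.0428
```

```bash
python3 - <<'E'
from m import *
s=ctrl.state();print(s['position'],s['opening'],s['time'])
c=cap('wrist','w5');cv2.imwrite('pics/w5c.png',cv2.resize(c['frame'][150:400,150:500,::-1],None,fx=2.2,fy=2.2,interpolation=cv2.INTER_CUBIC))
c=cap('side','d5');a=c['frame'][105:225,260:380,::-1];cv2.imwrite('pics/d5c.png',cv2.resize(a,None,fx=5,fy=5,interpolation=cv2.INTER_CUBIC))
E
```

```text
[ 0.5635164  -0.07838218  0.13366229] 0.04279278882583094 6.0833
```

View pics/w5c.png

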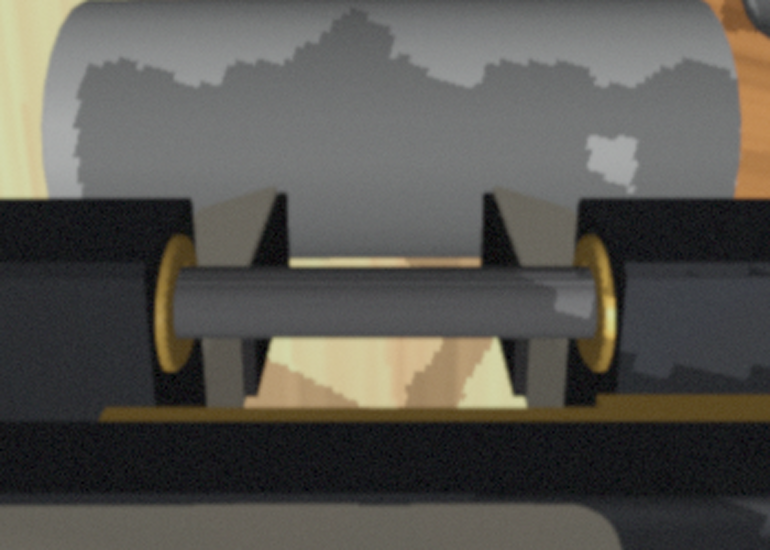

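View pics/d5c.png

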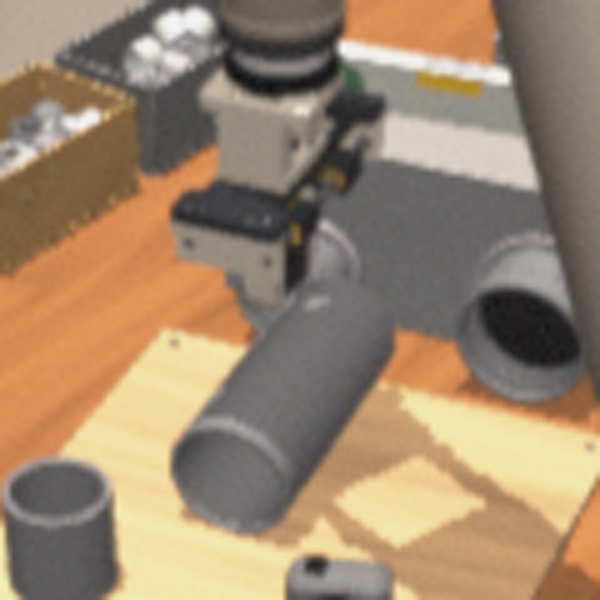

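The readings show no contact at a stated tip height of 0.096. All three views put the real fingertips about 14 mm behind the reported TCP, roughly 20 mm higher than the stated geometry gives. I expect contact near reading 0.087, so I'll probe for it with the jaws open.

Emit:
carry_out(
  rows=[
    {"translation": [2, 0, 0], "twist": [0, 0, 0]},
    {"translation": [2, 0, 0], "twist": [0, 0, 0]},
    {"translation": [0, 0, 0], "twist": [0, 0, 0]},
    {"translation": [0, 0, 10], "twist": [0, 0, 0]},
    {"translation": [0, 0, 10], "twist": [0, 0, 0]},
    {"translation": [0, 0, 10], "twist": [0, 0, 0]},
    {"translation": [0, 0, 6], "twist": [0, 0, 0]},
    {"translation": [0, 0, 0], "twist": [0, 0, 0]},
  ],
  jaw=-1,
)

```text
time: 6.85
position: [0.5663, -0.0771, 0.0959]
ee_rot: [-3.14, 0.004, 0.25]
wrist_force: [-0.6, 0.4, 0.5]
opening: 0.0838
```

Emit:
carry_out(
  rows=[
    {"translation": [0, 0, 0], "twist": [0, 0, 0]},
    {"translation": [0, 0, 0], "twist": [0, 0, 0]},
  ],
)

```text
time: 7.02
position: [0.5679, -0.0775, 0.0983]
ee_rot: [3.141, -0.0, 0.25]
wrist_force: [-0.2, -0.1, -0.2]
opening: 0.0911
```

```bash
python3 - <<'E'
from m import *
s=ctrl.state();print(s['position'],s['wrist_force'],s['opening'],s['time'])
c=cap('wrist','w6');cv2.imwrite('pics/w6c.png',cv2.resize(c['frame'][120:350,120:530,::-1],None,fx=1.9,fy=1.9,interpolation=cv2.INTER_CUBIC))
c=cap('side','d6');a=c['frame'][125:205,280:360,::-1]
b=cap('scene','s6')['frame'][205:285,270:350,::-1]
cv2.imwrite('pics/ds6.png',cv2.resize(np.hstack([a,b]),None,fx=5,fy=5,interpolation=cv2.INTER_CUBIC))
E
```

```text
[ 0.56785945 -0.07749427  0.09832981] [-0.23702427 -0.10222971 -0.23058101] 0.09108615628831826 7.0167
```

View pics/ds6.png

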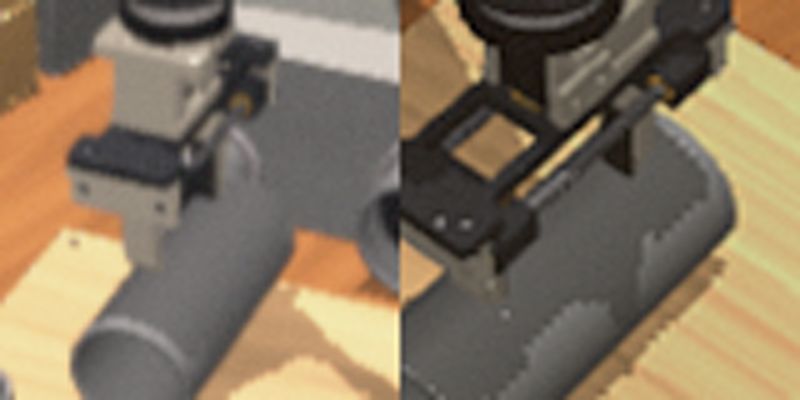

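View pics/w6c.png

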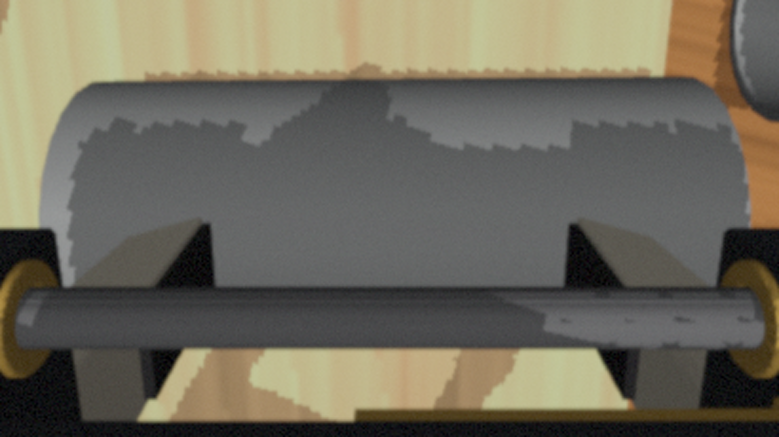

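Emit:
carry_out(
  rows=[
    {"translation": [0, 0, 3], "twist": [0, 0, 0]},
    {"translation": [0, 0, 1], "twist": [0, 0, 0]},
    {"translation": [0, 0, 0], "twist": [0, 0, 0]},
  ],
)

```text
time: 7.42
position: [0.5674, -0.0774, 0.0939]
ee_rot: [-3.141, 0.0, 0.25]
wrist_force: [0.1, -0.3, -0.6]
opening: 0.0918
```

Emit:
carry_out(
  rows=[
    {"translation": [0, 0, 1], "twist": [0, 0, 0]},
    {"translation": [0, 0, 0], "twist": [0, 0, 0]},
  ],
)

```text
time: 7.58
position: [0.5676, -0.0774, 0.0931]
ee_rot: [-3.142, 0.0, 0.25]
wrist_force: [-0.1, -1.1, -0.4]
opening: 0.0918
```

```bash
python3 - <<'E'
from m import *
s=ctrl.state();print(s['position'],s['wrist_force'],s['opening'],s['time'])
t=s['position'];R=Ro.from_euler('xyz',s['ee_rot']).as_matrix()
c=cap('wrist','w7')
g=c['frame'][225:262,395:440,::-1];cv2.imwrite('pics/w7c.png',cv2.resize(g,None,fx=12,fy=12,interpolation=cv2.INTER_NEAREST))
g=c['frame'][225:262,210:255,::-1];cv2.imwrite('pics/w7l.png',cv2.resize(g,None,fx=12,fy=12,interpolation=cv2.INTER_NEAREST))
E
```

```text
[ 0.56756346 -0.07743706  0.09305222] [-0.13683526 -1.08037723 -0.41841803] 0.09181934508166145 7.5833
```

View pics/w7c.png

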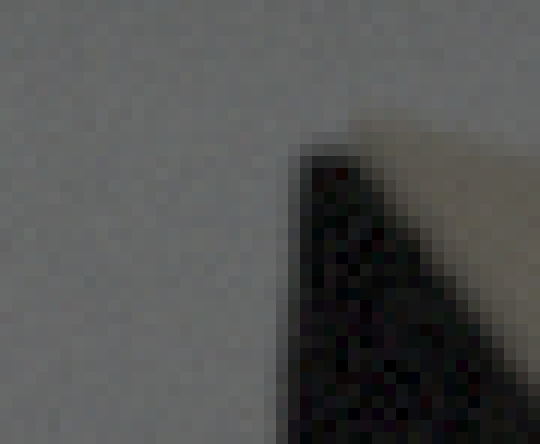

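Emit:
carry_out(
  rows=[
    {"translation": [0, 0, 1], "twist": [0, 0, 0]},
    {"translation": [0, 0, 1], "twist": [0, 0, 0]},
    {"translation": [0, 0, 0], "twist": [0, 0, 0]},
  ],
)

```text
time: 7.88
position: [0.5676, -0.0774, 0.091]
ee_rot: [-3.142, 0.0, 0.25]
wrist_force: [0.5, -0.1, 0.6]
opening: 0.0916
```

Emit:
carry_out(
  rows=[
    {"translation": [0, 0, 1], "twist": [0, 0, 0]},
    {"translation": [0, 0, 1], "twist": [0, 0, 0]},
    {"translation": [0, 0, 0], "twist": [0, 0, 0]},
  ],
)

```text
time: 8.13
position: [0.5675, -0.0774, 0.0889]
ee_rot: [-3.142, 0.0, 0.25]
wrist_force: [0.4, 0.4, 0.2]
opening: 0.0919
```

Emit:
carry_out(
  rows=[
    {"translation": [0, 0, 1], "twist": [0, 0, 0]},
    {"translation": [0, 0, 0], "twist": [0, 0, 0]},
  ],
)

```text
time: 8.3
position: [0.5676, -0.0774, 0.088]
ee_rot: [-3.142, 0.0, 0.25]
wrist_force: [0.6, 0.1, -0.6]
opening: 0.0917
```

Emit:
carry_out(
  rows=[
    {"translation": [0, 0, 1], "twist": [0, 0, 0]},
    {"translation": [0, 0, 0], "twist": [0, 0, 0]},
  ],
)

```text
time: 8.47
position: [0.5676, -0.0774, 0.087]
ee_rot: [-3.142, 0.0, 0.25]
wrist_force: [0.3, 0.6, 0.3]
opening: 0.092
```

Emit:
carry_out(
  rows=[
    {"translation": [0, 0, 0.5], "twist": [0, 0, 0]},
    {"translation": [0, 0, 0], "twist": [0, 0, 0]},
  ],
)

```text
time: 8.63
position: [0.5676, -0.0774, 0.0866]
ee_rot: [3.142, 0.0, 0.25]
wrist_force: [-0.3, -0.2, 0.2]
opening: 0.0916
```

Emit:
carry_out(
  rows=[
    {"translation": [0, 0, 0.5], "twist": [0, 0, 0]},
    {"translation": [0, 0, 0], "twist": [0, 0, 0]},
  ],
)

```text
time: 8.8
position: [0.5676, -0.0775, 0.0861]
ee_rot: [3.142, 0.0, 0.25]
wrist_force: [-0.5, -0.3, 0.3]
opening: 0.0915
```

Emit:
carry_out(
  rows=[
    {"translation": [0, 0, 0.5], "twist": [0, 0, 0]},
    {"translation": [0, 0, 0], "twist": [0, 0, 0]},
  ],
)

```text
time: 8.97
position: [0.5676, -0.0774, 0.0856]
ee_rot: [3.142, 0.0, 0.25]
wrist_force: [-0.4, -0.2, 0.1]
opening: 0.0917
```

Emit:
carry_out(
  rows=[
    {"translation": [0, 0, 0.5], "twist": [0, 0, 0]},
    {"translation": [0, 0, 0], "twist": [0, 0, 0]},
  ],
)

```text
time: 9.13
position: [0.5678, -0.0775, 0.0853]
ee_rot: [3.141, -0.0, 0.25]
wrist_force: [-0.8, -0.3, -0.1]
opening: 0.0917
```

Emit:
carry_out(
  rows=[
    {"translation": [0, 0, 0.5], "twist": [0, 0, 0]},
    {"translation": [0, 0, 0], "twist": [0, 0, 0]},
  ],
)

```text
time: 9.3
position: [0.568, -0.0774, 0.0852]
ee_rot: [3.141, -0.001, 0.25]
wrist_force: [-0.4, 1.1, 4.5]
opening: 0.092
```

```bash
python3 - <<'E'
from m import *
s=ctrl.state();print(s['position'],s['wrist_force'],s['opening'],s['time'])
c=cap('wrist','w8');cv2.imwrite('pics/w8c.png',cv2.resize(c['frame'][120:350,120:530,::-1],None,fx=1.9,fy=1.9,interpolation=cv2.INTER_CUBIC))
l,res=fitedge(c,range(220,430),130,175);print(l,res,c['position'])
c=cap('side','d8');a=c['frame'][125:205,280:360,::-1]
b=cap('scene','s8')['frame'][205:285,270:350,::-1]
cv2.imwrite('pics/ds8.png',cv2.resize(np.hstack([a,b]),None,fx=5,fy=5,interpolation=cv2.INTER_CUBIC))
E
```

```text
[ 0.56802363 -0.07737821  0.0851864 ] [-0.3704769   1.0746584   4.51297913] 0.09198464786829277 9.3
[(220, np.float32(165.10495)), (429, np.float32(163.39969))] 0.08310153987258673 [ 0.63585976 -0.05928208  0.25888915]
```

View pics/ds8.png

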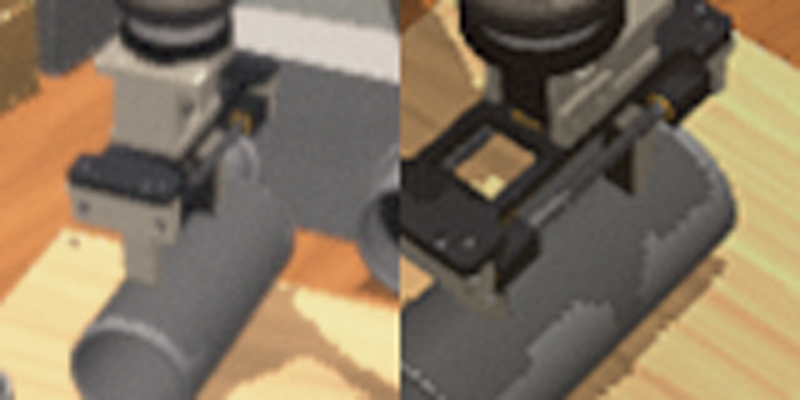

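Contact is confirmed: 4.5 N at reading 0.085, with the tips on top. Now a first rolling stroke towards the robot (-x).

Emit:
carry_out(
  rows=[
    {"translation": [0, 0, 0.5], "twist": [0, 0, 0]},
    {"translation": [-2, 0, 0], "twist": [0, 0, 0]},
    {"translation": [-4, 0, 0], "twist": [0, 0, 0]},
    {"translation": [-4, 0, 0], "twist": [0, 0, 0]},
    {"translation": [-4, 0, 0], "twist": [0, 0, 0]},
  ],
)

```text
time: 9.87
position: [0.5546, -0.0809, 0.0851]
ee_rot: [3.141, -0.002, 0.25]
wrist_force: [-0.8, 1.8, 7.7]
opening: 0.0919
```

Emit:
carry_out(
  rows=[
    {"translation": [-4, 0, 0], "twist": [0, 0, 0]},
    {"translation": [-4, 0, 0], "twist": [0, 0, 0]},
    {"translation": [-4, 0, 0], "twist": [0, 0, 0]},
    {"translation": [-2, 0, 0], "twist": [0, 0, 0]},
    {"translation": [0, 0, 0], "twist": [0, 0, 0]},
  ],
)

```text
time: 10.28
position: [0.5408, -0.0846, 0.0851]
ee_rot: [3.141, -0.001, 0.25]
wrist_force: [-0.4, 1.0, 7.5]
opening: 0.0918
```

```bash
cat >> m.py <<'E'
def off(c,cols,r0,r1,t):
    o=np.array(c['position']);l,res=fitedge(c,cols,r0,r1)
    n=np.cross(ray(c,l[0])[1],ray(c,l[1])[1]);n/=np.linalg.norm(n);n*=np.sign(n@ray(c,(320,230))[1])
    out=[]
    for yy in(-.1,0,.1):
        q=np.array([*(t[:2]+Y*yy),.0565]);out.append((.0445-n@(q-o))/(n@np.append(X,0)))
    return np.array(out)*1e3,l,res
E
python3 - <<'E'
from m import *
c=dict(np.load('pics/w8.npz'));print(off(c,range(220,430),130,175,np.array([.56802,-.07738])))
s=ctrl.state();print(s['position'],s['wrist_force'])
c=cap('wrist','w9')
print(off(c,range(220,430),90,200,s['position']))
E
```

```text
(array([-6.37163849, -7.27522627, -8.17881405]), [(220, np.float32(165.10495)), (429, np.float32(163.39969))], np.float64(0.08310153987258673))
[ 0.54081518 -0.08457525  0.08508946] [-0.43641557  0.99335514  7.50126288]
(array([7.71626566, 6.82444299, 5.93262032]), [(220, np.float32(141.4923)), (429, np.float32(139.73604))], np.float64(0.18991772271692753))
```

View pics/w9.png

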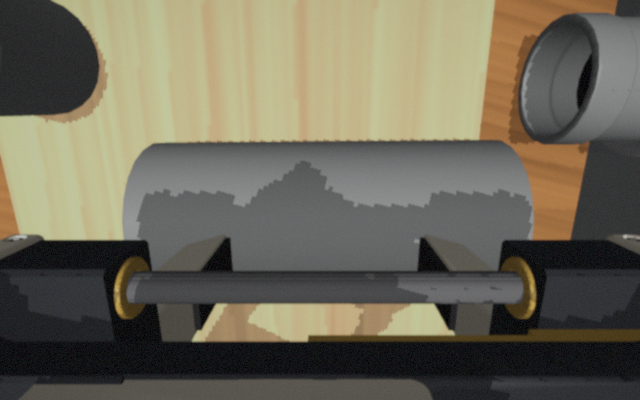

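Pure rolling: the tip went 28 mm and the tube 14 mm. Repeating the strokes.

Emit:
carry_out(
  rows=[
    {"translation": [0, 0, -5], "twist": [0, 0, 0]},
    {"translation": [15, 0, 0], "twist": [0, 0, 0]},
    {"translation": [0, 0, 0], "twist": [0, 0, 0]},
    {"translation": [0, 0, 5], "twist": [0, 0, 0]},
    {"translation": [0, 0, 0], "twist": [0, 0, 0]},
  ],
)

```text
time: 10.75
position: [0.5558, -0.0807, 0.085]
ee_rot: [3.14, -0.002, 0.25]
wrist_force: [0.7, -0.2, 7.9]
opening: 0.092
```

Emit:
carry_out(
  rows=[
    {"translation": [-3, 0, 0], "twist": [0, 0, 0]},
    {"translation": [-5, 0, 0], "twist": [0, 0, 0]},
    {"translation": [-5, 0, 0], "twist": [0, 0, 0]},
    {"translation": [-5, 0, 0], "twist": [0, 0, 0]},
    {"translation": [-5, 0, 0], "twist": [0, 0, 0]},
    {"translation": [-5, 0, 0], "twist": [0, 0, 0]},
    {"translation": [-2, 0, 0], "twist": [0, 0, 0]},
    {"translation": [0, 0, 0], "twist": [0, 0, 0]},
  ],
)

```text
time: 11.42
position: [0.5258, -0.0886, 0.0851]
ee_rot: [3.14, -0.001, 0.25]
wrist_force: [0.2, -1.2, 8.1]
opening: 0.0922
```

```bash
python3 - <<'E'
from m import *
s=ctrl.state();c=cap('wrist','w10')
print(s['position'],s['wrist_force'],off(c,range(220,430),90,200,s['position']))
E
```

```text
[ 0.52584187 -0.08863403  0.08506243] [ 0.1832249  -1.15723949  8.10402722] (array([7.54766684, 6.67860559, 5.80954434]), [(220, np.float32(141.75557)), (429, np.float32(140.04002))], np.float64(0.2013245397247374))
```

Emit:
carry_out(
  rows=[
    {"translation": [0, 0, -5], "twist": [0, 0, 0]},
    {"translation": [15, 0, 0], "twist": [0, 0, 0]},
    {"translation": [0, 0, 0], "twist": [0, 0, 0]},
    {"translation": [0, 0, 5], "twist": [0, 0, 0]},
    {"translation": [0, 0, 0], "twist": [0, 0, 0]},
  ],
)

```text
time: 11.88
position: [0.541, -0.0844, 0.085]
ee_rot: [3.141, -0.002, 0.25]
wrist_force: [0.4, 0.6, 8.7]
opening: 0.0918
```

Emit:
carry_out(
  rows=[
    {"translation": [-3, 0, 0], "twist": [0, 0, 0]},
    {"translation": [-5, 0, 0], "twist": [0, 0, 0]},
    {"translation": [-5, 0, 0], "twist": [0, 0, 0]},
    {"translation": [-5, 0, 0], "twist": [0, 0, 0]},
    {"translation": [-5, 0, 0], "twist": [0, 0, 0]},
    {"translation": [-5, 0, 0], "twist": [0, 0, 0]},
    {"translation": [-2, 0, 0], "twist": [0, 0, 0]},
    {"translation": [0, 0, 0], "twist": [0, 0, 0]},
  ],
)

```text
time: 12.55
position: [0.5111, -0.0922, 0.085]
ee_rot: [3.14, -0.001, 0.25]
wrist_force: [0.6, 0.6, 10.0]
opening: 0.0922
```

Emit:
carry_out(
  rows=[
    {"translation": [0, 0, -5], "twist": [0, 0, 0]},
    {"translation": [15, 0, 0], "twist": [0, 0, 0]},
    {"translation": [0, 0, 0], "twist": [0, 0, 0]},
    {"translation": [0, 0, 5], "twist": [0, 0, 0]},
    {"translation": [0, 0, 0], "twist": [0, 0, 0]},
  ],
)

```text
time: 12.97
position: [0.5265, -0.0881, 0.085]
ee_rot: [3.141, -0.002, 0.25]
wrist_force: [-0.0, 0.9, 9.4]
opening: 0.0915
```

Emit:
carry_out(
  rows=[
    {"translation": [-3, 0, 0], "twist": [0, 0, 0]},
    {"translation": [-5, 0, 0], "twist": [0, 0, 0]},
    {"translation": [-5, 0, 0], "twist": [0, 0, 0]},
    {"translation": [-5, 0, 0], "twist": [0, 0, 0]},
    {"translation": [-5, 0, 0], "twist": [0, 0, 0]},
    {"translation": [-5, 0, 0], "twist": [0, 0, 0]},
    {"translation": [-2, 0, 0], "twist": [0, 0, 0]},
    {"translation": [0, 0, 0], "twist": [0, 0, 0]},
  ],
)

```text
time: 13.63
position: [0.4966, -0.0959, 0.085]
ee_rot: [3.14, -0.001, 0.25]
wrist_force: [-0.2, 0.5, 10.6]
opening: 0.0917
```

```bash
python3 - <<'E'
from m import *
s=ctrl.state();c=cap('wrist','w11')
print(s['position'],s['wrist_force'],off(c,range(220,430),90,200,s['position']))
E
```

```text
[ 0.496599   -0.09590209  0.08501649] [-0.16285669  0.5016288  10.62707618] (array([6.41887182, 5.56474795, 4.71062408]), [(220, np.float32(143.60895)), (429, np.float32(141.9585))], np.float64(0.19494046084582806))
```

View pics/w11.png

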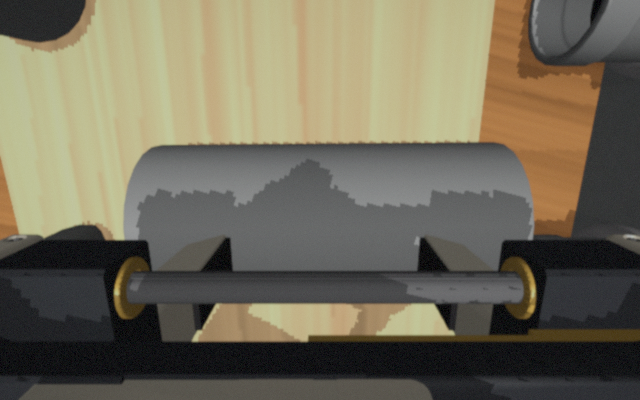

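Emit:
carry_out(
  rows=[
    {"translation": [0, 0, -5], "twist": [0, 0, 0]},
    {"translation": [14, 0, 0], "twist": [0, 0, 0]},
    {"translation": [0, 0, 0], "twist": [0, 0, 0]},
    {"translation": [0, 0, 5], "twist": [0, 0, 0]},
    {"translation": [0, 0, 0], "twist": [0, 0, 0]},
  ],
)

```text
time: 14.1
position: [0.5109, -0.092, 0.085]
ee_rot: [3.141, -0.002, 0.25]
wrist_force: [-0.7, 1.5, 10.5]
opening: 0.0918
```

Emit:
carry_out(
  rows=[
    {"translation": [-3, 0, 0], "twist": [0, 0, 0]},
    {"translation": [-5, 0, 0], "twist": [0, 0, 0]},
    {"translation": [-5, 0, 0], "twist": [0, 0, 0]},
    {"translation": [-5, 0, 0], "twist": [0, 0, 0]},
    {"translation": [-5, 0, 0], "twist": [0, 0, 0]},
    {"translation": [-5, 0, 0], "twist": [0, 0, 0]},
    {"translation": [-2, 0, 0], "twist": [0, 0, 0]},
    {"translation": [0, 0, 0], "twist": [0, 0, 0]},
  ],
)

```text
time: 14.77
position: [0.4811, -0.0999, 0.085]
ee_rot: [3.14, -0.001, 0.25]
wrist_force: [0.1, 0.3, 10.8]
opening: 0.0919
```

Emit:
carry_out(
  rows=[
    {"translation": [0, 0, -5], "twist": [0, 0, 0]},
    {"translation": [15, 0, 0], "twist": [0, 0, 0]},
    {"translation": [0, 0, 0], "twist": [0, 0, 0]},
    {"translation": [0, 0, 5], "twist": [0, 0, 0]},
    {"translation": [0, 0, 0], "twist": [0, 0, 0]},
  ],
)

```text
time: 15.18
position: [0.4964, -0.0957, 0.0849]
ee_rot: [3.141, -0.002, 0.25]
wrist_force: [-0.1, 2.0, 10.7]
opening: 0.0918
```

Emit:
carry_out(
  rows=[
    {"translation": [-3, 0, 0], "twist": [0, 0, 0]},
    {"translation": [-5, 0, 0], "twist": [0, 0, 0]},
    {"translation": [-5, 0, 0], "twist": [0, 0, 0]},
    {"translation": [-5, 0, 0], "twist": [0, 0, 0]},
    {"translation": [-5, 0, 0], "twist": [0, 0, 0]},
    {"translation": [-5, 0, 0], "twist": [0, 0, 0]},
    {"translation": [-2, 0, 0], "twist": [0, 0, 0]},
    {"translation": [0, 0, 0], "twist": [0, 0, 0]},
  ],
)

```text
time: 15.85
position: [0.4666, -0.1036, 0.085]
ee_rot: [3.14, -0.002, 0.25]
wrist_force: [-0.6, 1.3, 12.3]
opening: 0.0916
```

```bash
python3 - <<'E'
from m import *
s=ctrl.state();c=cap('wrist','w12')
o=off(c,range(220,430),90,200,s['position']);print(s['position'],s['wrist_force'],o,'axisX',s['position'][:2]@X+o[0][1]/1e3)
E
```

```text
[ 0.46659182 -0.1035706   0.0850234 ] [-0.56686489  1.27338628 12.25016884] (array([6.19716607, 5.29495569, 4.39274531]), [(220, np.float32(144.09631)), (429, np.float32(142.35521))], np.float64(0.19402650986705794)) axisX 0.43197336179815227
```

Emit:
carry_out(
  rows=[
    {"translation": [0, 0, -5], "twist": [0, 0, 0]},
    {"translation": [14, 0, 0], "twist": [0, 0, 0]},
    {"translation": [0, 0, 0], "twist": [0, 0, 0]},
    {"translation": [0, 0, 5], "twist": [0, 0, 0]},
    {"translation": [0, 0, 0], "twist": [0, 0, 0]},
  ],
)

```text
time: 16.32
position: [0.4809, -0.0997, 0.0849]
ee_rot: [3.141, -0.002, 0.25]
wrist_force: [-0.4, 1.9, 11.3]
opening: 0.0922
```

Emit:
carry_out(
  rows=[
    {"translation": [-3, 0, 0], "twist": [0, 0, 0]},
    {"translation": [-5, 0, 0], "twist": [0, 0, 0]},
    {"translation": [-5, 0, 0], "twist": [0, 0, 0]},
    {"translation": [-5, 0, 0], "twist": [0, 0, 0]},
    {"translation": [-5, 0, 0], "twist": [0, 0, 0]},
    {"translation": [-4, 0, 0], "twist": [0, 0, 0]},
    {"translation": [-1, 0, 0], "twist": [0, 0, 0]},
    {"translation": [0, 0, 0], "twist": [0, 0, 0]},
  ],
)

```text
time: 16.98
position: [0.4531, -0.107, 0.085]
ee_rot: [3.14, -0.002, 0.25]
wrist_force: [0.0, 0.8, 12.5]
opening: 0.0919
```

Emit:
carry_out(
  rows=[
    {"translation": [0, 0, -5], "twist": [0, 0, 0]},
    {"translation": [0, 0, -20], "twist": [0, 0, 0]},
    {"translation": [0, 0, -40], "twist": [0, 0, 0]},
    {"translation": [0, 0, -40], "twist": [0, 0, 0]},
    {"translation": [0, 0, -40], "twist": [0, 0, 0]},
    {"translation": [0, 0, -40], "twist": [0, 0, 0]},
    {"translation": [0, 0, -40], "twist": [0, 0, 0]},
    {"translation": [0, 0, 0], "twist": [0, 0, 0]},
  ],
)

```text
time: 17.65
position: [0.4552, -0.1076, 0.316]
ee_rot: [3.134, -0.009, 0.25]
wrist_force: [1.1, 0.5, 0.1]
opening: 0.0917
```

Emit:
carry_out(
  rows=[
    {"translation": [0, 0, 0], "twist": [0, 0, 0]},
    {"translation": [0, 0, 0], "twist": [0, 0, 0]},
    {"translation": [0, 0, 0], "twist": [0, 0, 0]},
  ],
)

```text
time: 17.9
position: [0.4522, -0.1063, 0.3071]
ee_rot: [-3.139, 0.003, 0.25]
wrist_force: [-0.4, 0.1, -0.1]
opening: 0.0917
```

```bash
python3 - <<'E'
from m import *
s=ctrl.state();c=cap('wrist','w13');print(s['position'],s['time'],s['wrist_force'])
E
```

```text
[ 0.45224093 -0.10630139  0.30710325] 17.9 [-0.40638551  0.05857538 -0.08781486]
```

View pics/w13.png

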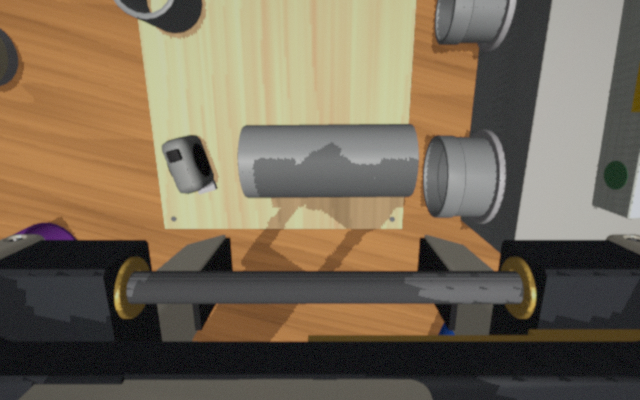

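```bash
cat >> m.py <<'E'
def sil2(c,l1,l2,R,mid,e):
    # axis known direction e: planes through single mid-points
    e3=np.append(e,0);o=np.array(c['position']);ns=[]
    for m in(l1,l2):
        n=np.cross(ray(c,m)[1],e3);n/=np.linalg.norm(n);n*=np.sign(n@ray(c,mid)[1]);ns.append(n)
    p=np.linalg.solve(np.array([ns[0],ns[1],e3]),[ns[0]@o+R,ns[1]@o+R,0])
    # also fixed-height estimates from each edge
    out=[]
    for n in ns:
        q=np.array([0,0,.0565]);x3=np.append(X,0);out.append((R-n@(q-o))/(n@x3))
    return p[:2]@X,p[2],out
def meas(c,ct,cb,cols,st,sb,scols,bd=None,bcols=None):
    t=fitedge(c,cols,*ct);b=fitedge(c,cols,*cb);print('edges',t,b)
    p,u=axis(c,t[0],b[0],((cols[0]+cols[-1])/2,(ct[0]+cb[1])/2),.0445);u=u*np.sign(u[:2]@Y)
    print('conduit p',p,'X',p[:2]@X,'Yl',p[:2]@Y,'ang',np.arctan2(-u[0],u[1]))
    s1=fitedge(c,scols,*st);s2=fitedge(c,scols,*sb);print('s edges',s1,s2)
    print('socket X,z, each',sil2(c,np.mean(s1[0],0),np.mean(s2[0],0),.051,((scols[0]+scols[-1])/2,(st[0]+sb[1])/2),Y))
    print('conduit same way',sil2(c,np.mean(t[0],0),np.mean(b[0],0),.0445,((cols[0]+cols[-1])/2,(ct[0]+cb[1])/2),Y))
    if bd:
        a,b_,y,res=board(c,bcols,*bd);x=np.array([y[1],-y[0]]);print('board yaw',np.arctan2(x[1],x[0]),'socketX from board',((a+b_)/2)@X+.085,res)
E
python3 - <<'E'
from m import *
c=dict(np.load('pics/w13.npz'))
meas(c,(118,132),(188,204),range(255,405),(130,142),(208,222),range(440,458),(224,236),range(175,395))
cv2.imwrite('pics/w13c.png',cv2.resize(c['frame'][110:240,380:520,::-1],None,fx=4.5,fy=4.5,interpolation=cv2.INTER_CUBIC))
g=plane(c,(417.5,155),.101)[:2];m=plane(c,(432,172),.1075)[:2];print('gap?',(g-m)@Y)
E
```

```text
edges ([(255, np.float32(124.531784)), (404, np.float32(123.37758))], np.float64(0.06548457266762853)) ([(255, np.float32(197.44576)), (404, np.float32(196.6031))], np.float64(0.05437998104542885))
conduit p [ 0.458086   -0.10963128  0.05414753] X 0.41694134579309977 Yl -0.21913856570678153 ang 0.2578274165985325
s edges ([(440, np.float32(134.93356)), (457, np.float32(135.5456))], np.float64(0.15052475418951872)) ([(440, np.float32(218.01251)), (457, np.float32(215.87213))], np.float64(0.27709877490997314))
socket X,z, each (np.float64(0.39676678168141133), np.float64(0.0495261076720285), [np.float64(0.39733515810404263), np.float64(0.39903088927506297)])
conduit same way (np.float64(0.41694171765152827), np.float64(0.054151026395078274), [np.float64(0.41706051075096506), np.float64(0.4175595259497264)])
board yaw 0.2518381326250195 socketX from board 0.3983595770833125 0.0681275633008056
gap? 0.015359045934199603
```

View pics/w13c.png

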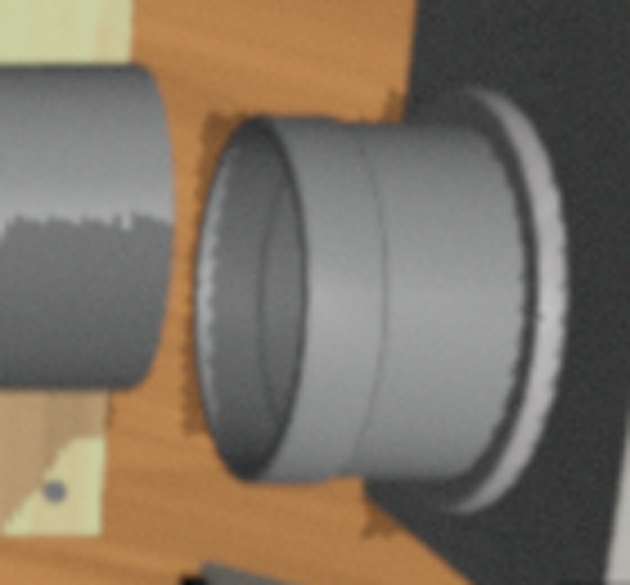

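About 19.5 mm remain, with a 30 mm end gap and a yaw error of about 0.4°. I'll do two final strokes.

Emit:
carry_out(
  rows=[
    {"translation": [11, 0, 0], "twist": [0, 0, 0]},
    {"translation": [0, 0, 35], "twist": [0, 0, 0]},
    {"translation": [0, 0, 35], "twist": [0, 0, 0]},
    {"translation": [0, 0, 35], "twist": [0, 0, 0]},
    {"translation": [0, 0, 35], "twist": [0, 0, 0]},
    {"translation": [0, 0, 35], "twist": [0, 0, 0]},
    {"translation": [0, 0, 30], "twist": [0, 0, 0]},
    {"translation": [0, 0, 0], "twist": [0, 0, 0]},
  ],
)

```text
time: 18.62
position: [0.4604, -0.1021, 0.0983]
ee_rot: [-3.134, 0.01, 0.25]
wrist_force: [-1.7, 0.5, -0.9]
opening: 0.092
```

Emit:
carry_out(
  rows=[
    {"translation": [0, 0, 0], "twist": [0, 0, 0]},
    {"translation": [0, 0, 0], "twist": [0, 0, 0]},
    {"translation": [0, 0, 0], "twist": [0, 0, 0]},
  ],
)

```text
time: 18.87
position: [0.4655, -0.1043, 0.106]
ee_rot: [3.139, -0.003, 0.25]
wrist_force: [-0.1, -0.4, 1.1]
opening: 0.0916
```

```bash
python3 - <<'E'
from m import *
s=ctrl.state();print(s['position'],s['position'][:2]@X,s['time'],s['wrist_force'])
E
```

```text
[ 0.46548874 -0.10434021  0.1060186 ] 0.4254196839193817 18.8667 [-0.1193426  -0.43254633  1.14100717]
```

Emit:
carry_out(
  rows=[
    {"translation": [-1.5, 0, 4], "twist": [0, 0, 0]},
    {"translation": [0, 0, 5], "twist": [0, 0, 0]},
    {"translation": [0, 0, 5], "twist": [0, 0, 0]},
    {"translation": [0, 0, 3], "twist": [0, 0, 0]},
    {"translation": [0, 0, 2], "twist": [0, 0, 0]},
    {"translation": [0, 0, 0], "twist": [0, 0, 0]},
    {"translation": [0, 0, 0], "twist": [0, 0, 0]},
  ],
)

```text
time: 19.45
position: [0.4626, -0.1042, 0.0852]
ee_rot: [-3.142, -0.0, 0.25]
wrist_force: [0.5, 1.1, 2.0]
opening: 0.0919
```

Emit:
carry_out(
  rows=[
    {"translation": [0, 0, 1.5], "twist": [0, 0, 0]},
    {"translation": [0, 0, 0], "twist": [0, 0, 0]},
    {"translation": [0, 0, 0], "twist": [0, 0, 0]},
  ],
)

```text
time: 19.7
position: [0.4635, -0.104, 0.085]
ee_rot: [3.141, -0.002, 0.25]
wrist_force: [-1.3, 2.9, 13.1]
opening: 0.0919
```

Emit:
carry_out(
  rows=[
    {"translation": [-3, 0, 0], "twist": [0, 0, 0]},
    {"translation": [-5, 0, 0], "twist": [0, 0, 0]},
    {"translation": [-5, 0, 0], "twist": [0, 0, 0]},
    {"translation": [-5, 0, 0], "twist": [0, 0, 0]},
    {"translation": [-5, 0, 0], "twist": [0, 0, 0]},
    {"translation": [-2, 0, 0], "twist": [0, 0, 0]},
    {"translation": [-1, 0, 0], "twist": [0, 0, 0]},
    {"translation": [0, 0, 0], "twist": [0, 0, 0]},
  ],
)

```text
time: 20.37
position: [0.4381, -0.1107, 0.0849]
ee_rot: [3.141, -0.002, 0.249]
wrist_force: [-0.5, 2.5, 13.1]
opening: 0.0921
```

```bash
python3 - <<'E'
from m import *
s=ctrl.state();c=cap('wrist','w14')
o=off(c,range(220,430),90,200,s['position']);print(s['position'],s['wrist_force'],o,'axisX',s['position'][:2]@X+o[0][1]/1e3)
E
```

```text
[ 0.43808017 -0.11073463  0.08494163] [-0.54995983  2.54163047 13.11525284] (array([8.24717794, 7.39259789, 6.53801783]), [(220, np.float32(140.56422)), (429, np.float32(138.85033))], np.float64(0.18435878612609713)) axisX 0.40467320365987125
```

Emit:
carry_out(
  rows=[
    {"translation": [0, 0, -5], "twist": [0, 0, 0]},
    {"translation": [11, 0, 0], "twist": [0, 0, 0]},
    {"translation": [0, 0, 0], "twist": [0, 0, 0]},
    {"translation": [0, 0, 5], "twist": [0, 0, 0]},
    {"translation": [0, 0, 0], "twist": [0, 0, 0]},
  ],
)

```text
time: 20.83
position: [0.4493, -0.1082, 0.085]
ee_rot: [3.14, -0.003, 0.25]
wrist_force: [0.3, 0.9, 13.7]
opening: 0.0918
```

Emit:
carry_out(
  rows=[
    {"translation": [-2, 0, 0], "twist": [0, 0, 0]},
    {"translation": [-3, 0, 0], "twist": [0, 0, 0]},
    {"translation": [-3, 0, 0], "twist": [0, 0, 0]},
    {"translation": [-3, 0, 0], "twist": [0, 0, 0]},
    {"translation": [-1, 0, 0], "twist": [0, 0, 0]},
    {"translation": [-0.5, 0, 0], "twist": [0, 0, 0]},
    {"translation": [0, 0, 0], "twist": [0, 0, 0]},
    {"translation": [0, 0, 0], "twist": [0, 0, 0]},
  ],
)

```text
time: 21.5
position: [0.4367, -0.1115, 0.0849]
ee_rot: [3.14, -0.003, 0.25]
wrist_force: [0.2, 1.3, 14.4]
opening: 0.0918
```

Emit:
carry_out(
  rows=[
    {"translation": [0, 0, -3], "twist": [0, 0, 0]},
    {"translation": [0, 0, -20], "twist": [0, 0, 0]},
    {"translation": [0, 0, -40], "twist": [0, 0, 0]},
    {"translation": [0, 0, -40], "twist": [0, 0, 0]},
    {"translation": [0, 0, -40], "twist": [0, 0, 0]},
    {"translation": [0, 0, -40], "twist": [0, 0, 0]},
    {"translation": [0, 0, -40], "twist": [0, 0, 0]},
    {"translation": [0, 0, 0], "twist": [0, 0, 0]},
  ],
)

```text
time: 22.17
position: [0.4382, -0.1123, 0.3136]
ee_rot: [3.134, -0.01, 0.25]
wrist_force: [0.4, 0.8, -0.1]
opening: 0.0917
```

Emit:
carry_out(
  rows=[
    {"translation": [0, 0, 0], "twist": [0, 0, 0]},
    {"translation": [0, 0, 0], "twist": [0, 0, 0]},
    {"translation": [0, 0, 0], "twist": [0, 0, 0]},
    {"translation": [0, 0, 0], "twist": [0, 0, 0]},
    {"translation": [0, 0, 0], "twist": [0, 0, 0]},
  ],
)

```text
time: 22.58
position: [0.4354, -0.1109, 0.3054]
ee_rot: [-3.14, 0.002, 0.25]
wrist_force: [0.4, -1.2, -0.7]
opening: 0.0918
```

```bash
python3 - <<'E'
from m import *
s=ctrl.state();c=cap('wrist','w15');print(s['position'],s['time'],s['wrist_force'])
E
```

```text
[ 0.43542283 -0.11087471  0.30542085] 22.5833 [ 0.44903048 -1.17004388 -0.68015675]
```

View pics/w15.png

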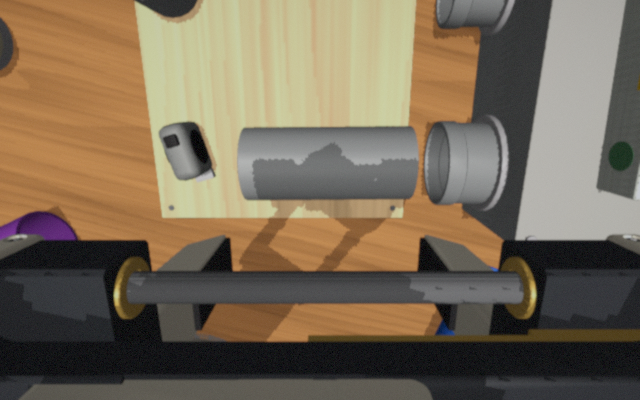

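```bash
python3 - <<'E'
from m import *
c=dict(np.load('pics/w15.npz'))
meas(c,(120,134),(190,206),range(255,405),(116,130),(196,210),range(440,458),(212,224),range(175,395))
meas(c,(120,134),(190,206),range(255,405),(116,130),(196,210),range(460,485))
g=plane(c,(417.5,157),.101)[:2];m=plane(c,(447,160),.1075)[:2];print('gap?',(g-m)@Y)
cv2.imwrite('pics/w15c.png',cv2.resize(c['frame'][100:230,230:520,::-1],None,fx=2.7,fy=2.7,interpolation=cv2.INTER_CUBIC))
c=cap('scene','s15');cv2.imwrite('pics/s15c.png',cv2.resize(c['frame'][170:345,180:440,::-1],None,fx=3,fy=3))
E
```

```text
edges ([(255, np.float32(126.910675)), (404, np.float32(125.763306))], np.float64(0.04862381052225828)) ([(255, np.float32(199.80676)), (404, np.float32(198.73393))], np.float64(0.07553838306341731))
conduit p [ 0.43892682 -0.11499675  0.0527235 ] X 0.3970508090590823 Yl -0.21961707245330692 ang 0.2574256990403714
s edges ([(440, np.float32(120.49047)), (457, np.float32(120.78698))], np.float64(0.06820994894951582)) ([(440, np.float32(205.29958)), (457, np.float32(203.01486))], np.float64(0.3007309258546229))
socket X,z, each (np.float64(0.3973235845188981), np.float64(0.05127703343504569), [np.float64(0.39753180566379165), np.float64(0.3988026967487354)])
conduit same way (np.float64(0.3970516537384553), np.float64(0.052729338818721654), [np.float64(0.3972621544152599), np.float64(0.3980642167823414)])
board yaw 0.2502323318823696 socketX from board 0.3985267524021823 0.060179142620512494
edges ([(255, np.float32(126.910675)), (404, np.float32(125.763306))], np.float64(0.04862381052225828)) ([(255, np.float32(199.80676)), (404, np.float32(198.73393))], np.float64(0.07553838306341731))
conduit p [ 0.43892682 -0.11499675  0.0527235 ] X 0.3970508090590823 Yl -0.21961707245330692 ang 0.2574256990403714
s edges ([(460, np.float32(121.98623)), (484, np.float32(123.965805))], np.float64(0.23624176904559135)) ([(460, np.float32(202.98338)), (484, np.float32(201.71523))], np.float64(0.19854520498233796))
socket X,z, each (np.float64(0.3935848325270088), np.float64(0.029303632113108415), [np.float64(0.3948413941368792), np.float64(0.40113166481964535)])
conduit same way (np.float64(0.3970516537384553), np.float64(0.052729338818721654), [np.float64(0.3972621544152599), np.float64(0.3980642167823414)])
gap? 0.030122573370251537
```

View pics/w15c.png

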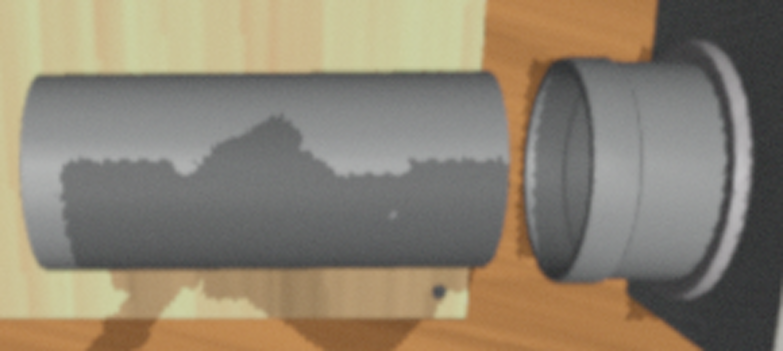

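View pics/s15c.png

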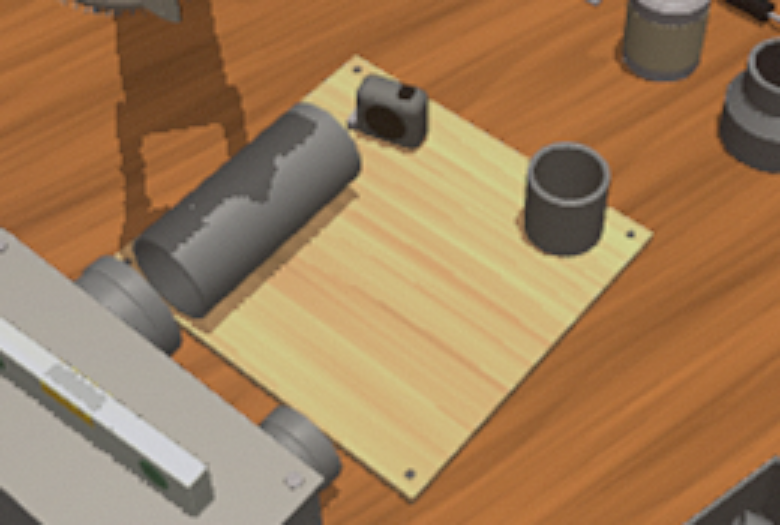

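The conduit is in line to about 1 mm and clear of the tool, so I'm handing it in.

```bash
python3 -c "
from rig import ctrl
print(ctrl.job_done())"
```

```text
the job is handed in; nothing more can be done
None
```

I rolled the grey conduit about 127 mm towards the robot, onto the axis of the larger socket, and handed the job in; no verdict came back. It took nine short strokes with the open fingertips pressing on its top at about 8–14 N. In the strokes I checked, the tube moved half as far as the tips, so it rolled without slipping, by roughly 160 degrees in all.

**Last checks, from the wrist view after lifting clear (about 22.6 s):**
- **Sideways:** the facing end is within about 1 mm of the socket axis. The socket rim put the axis at 397.3 mm and the board edge at 398.5 mm. The conduit came out at about 397–398 mm.
- **Angle:** about 0.4 degrees off the socket's axis.
- **Gap:** the facing end is about 30 mm in front of the mouth.
- **Contact:** the tool was well clear, and the last view and the force readings showed no touching. The tape measure and the slip coupling looked unmoved; I did not measure the other bystanders.

**What disagreed:**
- **Fingertip position:** the fingertips touched at a TCP reading of about 0.085 m. The stated geometry gave 0.109 m, so they stood about 24 mm higher than stated. The camera views showed much the same offset, so I worked from the cameras and the measured contact. If the judge's grasp point follows the TCP reading and not the real fingers, it would have been about 96 mm up, below the 104 mm limit. That would count as a side shove.
- **Camera views:** my rough first fix of the board corners differed by up to 9 mm between the scene and side views. I used the wrist camera for all the alignment measurements.

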